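Unlock the reagent box the tray belongs to and show the lock

ROBOT

A 6-joint arm with a two-finger parallel gripper is mounted at the origin on the work surface. World frame = base frame: x ahead of the robot, y to its left, z up, the work surface at z = 0. Lengths are in m, angles in rad, forces in N, time in s.
With the tool pointing down it reaches from about 0.225 to 0.725 m from the base axis. Payload 3.1 kg.
Tool frame: the origin (TCP) lies midway between the tips of the shut fingers; the grasp point (between the pads) lies 19 mm behind it; z points along the fingers, x is the direction in which the jaws open and shut, and the axes are right-handed (so a half turn about z gives the same grasp; the last joint's range is limited). The gripper opens to 85 mm and grips with 20 to 120 N. Pads are 22 mm wide; open, the fingers measure 114 mm over their backs; the gripper's body (76 mm by 85 mm) begins 54 mm behind the grasp point. The pads swing forward as they close: fully open they stand 13 mm farther back than shut.
Start: joints at [0.99, 0.048, 0.099, 1.622, 0, 1.443], TCP at [0.23, 0.472, 0.231] pointing down, gripper open.
Joint ranges: [-2.91, 2.91], [-0.99, 1.94], [-1.21, 1.42], [-2.12, 2.29], [-1.49, 1.47], [-3.14, 3.14]. Speed limits (rad/s): [2.79, 2.79, 3.14, 3.14, 3.14, 3.14].

INTERFACE

Orientations are given as a rotation vector (axis times angle).
In Python, from workcell import observe, get_image, get_calibration, hand_in gives the robot as it stands.
- The arm moves only by the tool drive_tool, never from a script. Its arguments are lists of equal length, an entry for each row: "slide": the shift along the tool's x, y, z in m, a list of three; "twist": the turn, a rotation vector about the tool's x, y, z in degrees, a list of three. In form: {"slide": [[tx, ty, tz], ...], "twist": [[ax, ay, az], ...]}. A call has 1 to 10 rows; each row shifts and turns the pose as measured when the row begins, along the tool's axes as they then stand; what a row does not reach is not made up. A row lasts 1/12 s, in which the tool goes at most 41.7 mm and 7.16 degrees, less where a joint would pass 70% of its speed; a pose out of reach is approached as far as the arm can. A call with a gripper value outside its range is refused whole. "claw" is the opening, from 0 (shut) to 1 (fully open), set as the call begins (left out, the last holds). The fingers move at their own pace and stop on an object; "grip_force" is the grip in N (left out, the last holds). Time passes only in rows, so rows that do not move let the fingers close. It gives the time, the measured TCP pose, the force and the opening at its end, in the units of the state.
- observe(): the state, without advancing time (a new reading comes with each control period).
- get_image(name): name is "scene" or "top" or "wrist"; returns the picture (420x560x3 uint8, red, green, blue); there is no depth.
- get_calibration(name): a dict with "fx", "fy", "cx", "cy" (pixels), "position" and "orientation" of the camera in the world. Camera axes: x right, y down, z forward; pixel columns grow to the right and rows downward; lengths in m; the calibration is good to about 2 mm. A picture is of the moment at which its call begins: read the wrist's pose just before it. get_calibration takes no time and is no camera call; for the wrist camera it gives the pose at the moment of the call.
- hand_in(): hands the job in, once; it reports no verdict.
The state is a dict: "time_s": time; "q": joint angles; "qd": joint speeds; "tau": joint torques, N m; "ee_pos": TCP position; "tool_rot": TCP orientation; "contact_force": force on the tool from outside, world axes, zero at the start; "torque": the same for the moment, N m; "grip_width": finger opening in m.
Only numpy, scipy, OpenCV 4.12 (cv2) and the standard library are available. Lean on these libraries where they do the work, as an engineer would, in place of code of your own. Each camera call takes 0.05 s, during which the arm holds its last target.

TASK

A tray of small brown reagent bottles has been left beside one of the two lock boxes; unlock that box and leave the other padlock alone. Turn its lock's dial, clicking from notch to notch, until the pointer sits in the third notch clockwise from the white nib at the shackle end (a quarter turn from the nib), then pull the lock so that its shackle slides open, and take it off the hasp without disturbing anything else. Finish holding the open lock up for inspection, still gripped, level with the dial up and at least 10 cm above the box's ledge.

Things in the scene. Friction and masses are not known exactly. Their poses are not given: they have to be found in the camera images.
- box_left: Lock box on the robot's left (+y), fixed: white steel, 290 (x) x 260 (y) x 108 high. Origin: centre of its underside; x from its front (robot side) to the lid hinge at its back, z up. Its top is an open flat ledge in front (box x -145 to 10, height 100) and the lid behind (height 108). The hasp's flat strap (2.6 thick, hinged to the lid) lies round the staple, box x -57 to 7.
- staple_left (a point): Staple of the left box: an upright eye of 5 mm round bar on the ledge, in the box's y-z plane. The point is the centre of the eye, 12 mm above the ledge (box x -48, y 17, z 112). Its uprights are centred 8 mm to each side in y (11 mm clear); clear height 26 mm above the ledge, top 31 mm.
- lock_left: Dial padlock of the left box, 0.3 to 0.5 kg, lying on the ledge, dial up. Origin: centre of the underside of its steel case, 60 (x) x 56 (y) x 24 thick; x to the shackle end, z up. Grip the case across its 56 mm width, knob between the fingers. The shackle's SHORT leg (y = +17, 12 mm above the underside) runs through the staple, 2 mm play each side.
- dial_left (a joint): Dial of lock_left, rad, clockwise from above positive, no stops. 0: pointer at the white nib at the shackle end (lock +x). Click notches every 0.5236 rad (at 0, 0.5236, ...); a sprung ball draws it into the nearest notch, about 0.03 N m. Shackle free only at +1.571 (pointer to lock -y) within 0.15. Starts between -1.4 and 0.8.
- pointer_left (a point): Tip of the pointer (white line) on the dial knob of lock_left: 18 mm from the dial axis, 39 mm above the underside of the case.
- dialtop_left (a point): Centre of the top of the dial knob of lock_left, on the dial axis (middle of the case), 46 mm above the case's underside. The knob is a black straight bar along the pointer direction, 12 wide, 36 long, 15 tall (31 to 46 above the underside), on a 41 mm disc.
- shackle_left (a joint): How far the shackle of lock_left is drawn out along lock +x, m: 0 shut, 0.020 fully out. Locked it gives about 3 mm; freed it slides with 3 N friction and stays. To draw it, pull the case to the box's front (box -x): it slides about 10 mm, then the cross bar meets the staple, then the shackle draws out. Square-shouldered U of 7 mm bar, legs at lock y +17 and -17.
- cross_left (a point): Centre of the shackle's cross bar of lock_left, 12 mm above the case's underside; at lock x 62 when shut, 82 when fully out. Fully out, there is a 14.5 mm gap between the case (lock x 30) and the tip of the short leg (lock x 44.5): push the case back until the staple is in the gap (lock x about 37), then lift the lock straight up off it.
- box_right: Lock box on the robot's right (-y), fixed: white steel, 290 (x) x 260 (y) x 108 high. Origin: centre of its underside; x from its front (robot side) to the lid hinge at its back, z up. Its top is an open flat ledge in front (box x -145 to 10, height 100) and the lid behind (height 108). The hasp's flat strap (2.6 thick, hinged to the lid) lies round the staple, box x -57 to 7.
- staple_right (a point): Staple of the right box: an upright eye of 5 mm round bar on the ledge, in the box's y-z plane. The point is the centre of the eye, 12 mm above the ledge (box x -48, y 17, z 112). Its uprights are centred 8 mm to each side in y (11 mm clear); clear height 26 mm above the ledge, top 31 mm.
- lock_right: Dial padlock of the right box, 0.3 to 0.5 kg, lying on the ledge, dial up. Origin: centre of the underside of its steel case, 60 (x) x 56 (y) x 24 thick; x to the shackle end, z up. Grip the case across its 56 mm width, knob between the fingers. The shackle's SHORT leg (y = +17, 12 mm above the underside) runs through the staple, 2 mm play each side.
- dial_right (a joint): Dial of lock_right, rad, clockwise from above positive, no stops. 0: pointer at the white nib at the shackle end (lock +x). Click notches every 0.5236 rad (at 0, 0.5236, ...); a sprung ball draws it into the nearest notch, about 0.03 N m. Shackle free only at +1.571 (pointer to lock -y) within 0.15. Starts between 2.3 and 4.5.
- pointer_right (a point): Tip of the pointer (white line) on the dial knob of lock_right: 18 mm from the dial axis, 39 mm above the underside of the case.
- dialtop_right (a point): Centre of the top of the dial knob of lock_right, on the dial axis (middle of the case), 46 mm above the case's underside. The knob is a black straight bar along the pointer direction, 12 wide, 36 long, 15 tall (31 to 46 above the underside), on a 41 mm disc.
- shackle_right (a joint): How far the shackle of lock_right is drawn out along lock +x, m: 0 shut, 0.020 fully out. Locked it gives about 3 mm; freed it slides with 3 N friction and stays. To draw it, pull the case to the box's front (box -x): it slides about 10 mm, then the cross bar meets the staple, then the shackle draws out. Square-shouldered U of 7 mm bar, legs at lock y +17 and -17.
- cross_right (a point): Centre of the shackle's cross bar of lock_right, 12 mm above the case's underside; at lock x 62 when shut, 82 when fully out. Fully out, there is a 14.5 mm gap between the case (lock x 30) and the tip of the short leg (lock x 44.5): push the case back until the staple is in the gap (lock x about 37), then lift the lock straight up off it.
- reagent_tray: Grey tray, 190 x 85 x 30, with eight small capped brown bottles (to 75 mm high). Origin: centre of its underside. It stands on the bench at the outer side of one of the boxes: y > 0 beside the left box, y < 0 beside the right. Loose, not to be disturbed.
- tube_rack: White rack of capped sample tubes, 200 x 70 x 98 high, at the outer side of the other box. Origin: centre of its underside. Loose, not to be disturbed.
- lid_jar: Small white jar, 40 mm across, 50 high, on the lid of the left box; origin under its centre. Leave alone.
- dish: Glass dish, 90 across, 15 high, on the lid of the left box; origin under its centre. Leave alone.
- marker: Marker pen, 130 long, 16 thick, lying on the lid of the right box; origin under its middle. Leave alone.
- beaker: Glass beaker, 60 across, 62 high, on the lid of the right box; origin under its centre. Leave alone.
There are look-alikes about, which are no part of the job. What is shaped like the lock_right but green is not meant.

How it is judged:
On the way, in this order (a step that is already met when the one before it is completed fails the run):
1. the dial of the lock on the tray's box rests in the third notch clockwise of the nib while the shackle is still shut (((world y of reagent_tray above 0 m and x of pointer_left in the frame of lock_left between -0.0035 and 0.0035 m and y of pointer_left in the frame of lock_left below -0.01 m and value of joint shackle_left below 0.005 m) or (world y of reagent_tray below 0 m and x of pointer_right in the frame of lock_right between -0.0035 and 0.0035 m and y of pointer_right in the frame of lock_right below -0.01 m and value of joint shackle_right below 0.005 m))), for 0.2 s.
2. the shackle of that lock is drawn open (((world y of reagent_tray above 0 m and value of joint shackle_left above 0.014 m) or (world y of reagent_tray below 0 m and value of joint shackle_right above 0.014 m))), for 0.1 s.
At the end, for the whole second after the job is handed in: The padlock of the box beside the tray is gripped by the fingers (over 2 N), clear of the box, shackle drawn out over 14 mm, its underside over 180 mm above the bench (80 mm above the ledge), dial up within 0.35 rad of level, at rest (((world y of reagent_tray above 0 m and value of joint shackle_left above 0.014 m and height (world z) of lock_left above 0.18 m and angle between lock_left's own z axis and vertical below 0.35 rad and contact force between the fingers and lock_left above 2 N and contact force between lock_left and box_left below 0.2 N and linear speed of lock_left below 0.05 m/s) or (world y of reagent_tray below 0 m and value of joint shackle_right above 0.014 m and height (world z) of lock_right above 0.18 m and angle between lock_right's own z axis and vertical below 0.35 rad and contact force between the fingers and lock_right above 2 N and contact force between lock_right and box_right below 0.2 N and linear speed of lock_right below 0.05 m/s))); the arm keeps its last pose, push and grip.
It fails at once if the padlock of the other box is moved by more than 20 mm, its dial is turned by a notch or more beyond settling, or its shackle opened ((world y of reagent_tray above 0 m and (distance of any of lock_right, pointer_right from where it was at the start of the episode above 0.02 m or value of joint shackle_right above 0.008 m)) or (world y of reagent_tray below 0 m and (distance of any of lock_left, pointer_left from where it was at the start of the episode above 0.02 m or value of joint shackle_left above 0.008 m))).
It fails at once if a bystander is pushed by more than 25 mm or knocked over (distance of any of reagent_tray, tube_rack, lid_jar, marker, beaker, dish from where it was at the start of the episode above 0.025 m or angle between any of reagent_tray, tube_rack, lid_jar, marker, beaker, dish's own z axis and vertical above 0.4 rad).
It also fails if it takes over 69 s, if anything falls off the work surface, if the arm or the gripper's body presses on something with over 40 N, if the wrist force passes 120 N, or if a joint passes its speed limit or range.

## Working session

There is one attempt and no reset: what is moved stays moved. The work goes in short steps, Python scripts to look and compute and a tool call to move; the robot and the scene stay as the last step left them, time stands still between calls to the robot, and variables do not carry over. Pictures are saved under pics/ and viewed, and the job is handed in when it is done.

Besides the shell and the picture viewer there is one more tool, called as a command line: name --argument value ..., lists and objects as JSON in quotes. drive_tool: Moves the arm, as the interface text tells. Its arguments: {"type":"object","properties":{"slide":{"type":"array"},"twist":{"type":"array"},"claw":{"type":"number"},"grip_force":{"type":"number"}},"required":["slide","twist"]}

```bash
mkdir -p pics; ls
python3 - <<'E'
from workcell import *
import cv2
print(observe())
for n in ("scene","top","wrist"):
    print(n,get_calibration(n))
    im=get_image(n); cv2.imwrite(f"pics/{n}0.png",im[:,:,::-1])
E
```

```text
pics
{'time_s': 0.0, 'q': array([ 9.90190920e-01,  4.87313367e-02,  9.75777908e-02,  1.62202178e+00,
       -1.44505606e-05,  1.44299144e+00]), 'qd': array([ 0.0014696 , -0.00048624,  0.00072049, -0.00064199, -0.00049171,
       -0.00131952]), 'tau': array([ 3.46686320e-04, -3.38779020e+01,  3.20015860e+01,  2.02036434e-02,
       -5.64571792e-05, -4.21654093e-06]), 'ee_pos': array([0.22935085, 0.47155602, 0.23011724]), 'tool_rot': array([ 2.66254571,  1.66556728, -0.00338431]), 'contact_force': array([-0.97380213,  0.09935458, -0.27370436]), 'torque': array([-0.02461398,  0.01829007, -0.02236107]), 'grip_width': 0.08520044398651823}
scene {'fx': 493.21521586291686, 'fy': 493.21521586291686, 'cx': 283.3826097893044, 'cy': 217.81338251338187, 'position': array([1.24909492, 0.82161141, 0.79796179]), 'orientation': array([-0.86164417, -2.31168884,  1.28708438])}
top {'fx': 423.8840560565411, 'fy': 423.8840560565411, 'cx': 278.1394477028595, 'cy': 213.17974099794142, 'position': array([0.47500927, 0.0172424 , 1.17356797]), 'orientation': array([-2.21808785,  2.18418078, -0.06220654])}
wrist {'fx': 362.4181065719433, 'fy': 362.4181065719433, 'cx': 276.246611634508, 'cy': 211.07202330898306, 'position': array([0.15923962, 0.50711341, 0.37331598]), 'orientation': array([2.42771936, 1.51930086, 0.23831079])}
```

View pics/scene0.png

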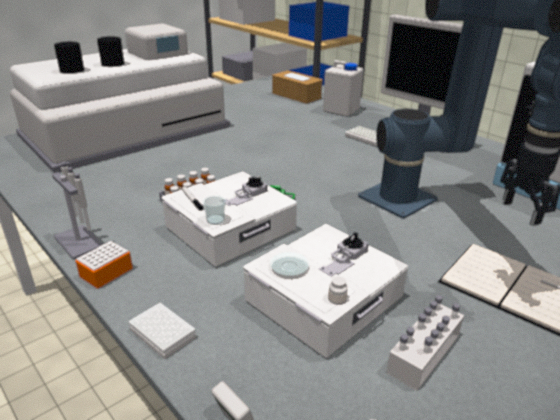

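View pics/top0.png

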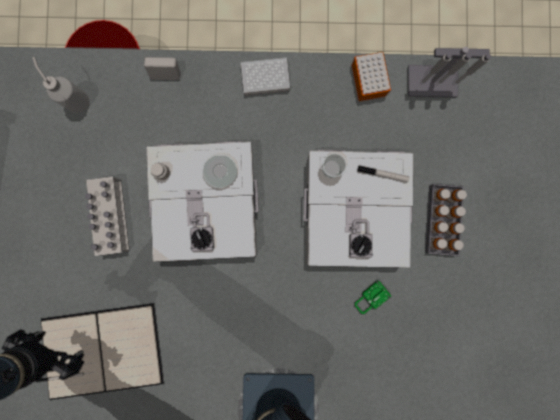

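View pics/wrist0.png

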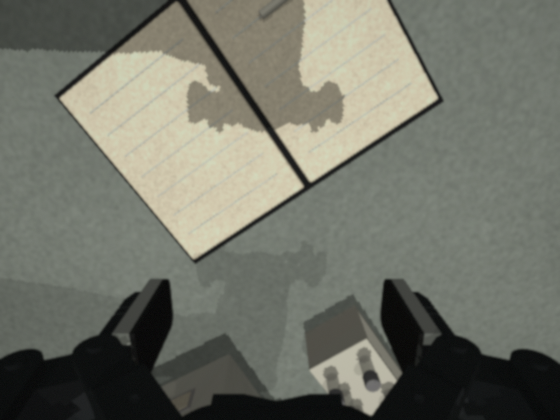

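The tray of brown bottles is at top-image pixel (447,220), beside the right box; the tube rack, at (105,217), is beside the left one. Lock candidates: left lock (202,238), right lock (361,242) and a green look-alike (374,297) on the bench. I choose the one at (361,242) and will check it in a crop.

```bash
cat > h.py <<'E'
import numpy as np, cv2
from scipy.spatial.transform import Rotation as R
from workcell import *
def ray(cal,px,z):
    d=R.from_rotvec(cal["orientation"]).as_matrix()@np.array([(px[0]-cal["cx"])/cal["fx"],(px[1]-cal["cy"])/cal["fy"],1])
    p=np.array(cal["position"]); return p+d*(z-p[2])/d[2]
def proj(cal,P):
    c=R.from_rotvec(cal["orientation"]).as_matrix().T@(np.array(P)-cal["position"])
    return np.array([cal["fx"]*c[0]/c[2]+cal["cx"],cal["fy"]*c[1]/c[2]+cal["cy"]])
E
python3 - <<'E'
from h import *
im=cv2.imread("pics/top0.png")
cv2.imwrite("pics/topcrop.png",cv2.resize(im[180:280,300:420],None,fx=6,fy=6,interpolation=cv2.INTER_CUBIC))
c=get_calibration("top")
for n,p,z in [("dial",(361,244),.146),("tl",(309,152),.108),("tr",(412,152),.108),("bl",(309,266),.1),("br",(410,267),.1),("tray",(447,220),.03),("ldial",(202,238),.146)]:
    print(n,ray(c,p,z).round(4))
E
```

```text
dial [ 0.4529 -0.1929  0.146 ]
tl [ 0.6829 -0.0673  0.108 ]
tr [ 0.6873 -0.3292  0.108 ]
bl [ 0.3946 -0.0713  0.1   ]
br [ 0.3958 -0.3267  0.1   ]
tray [ 0.5187 -0.4496  0.03  ]
ldial [0.4616 0.192  0.146 ]
```

View pics/topcrop.png

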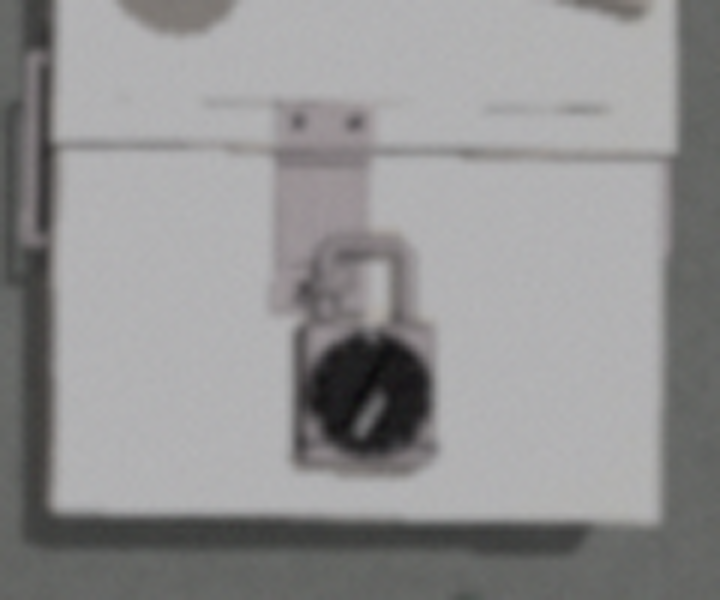

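The crop confirms it: steel lock with a black dial, nib at the top (crop 372,335), pointer at down-left (crop 370,415), which is about 210° clockwise (7th notch). It needs about 120° counterclockwise. I'll move above it now.

```bash
cat >> h.py <<'E'
def plan(pos,yaw=None,n=1):
    s=observe(); Rm=R.from_rotvec(s["tool_rot"]).as_matrix()
    d=Rm.T@(np.array(pos)-s["ee_pos"])
    cy=np.degrees(np.arctan2(Rm[1,0],Rm[0,0]))
    print("pos",s["ee_pos"].round(4),"yaw",cy.round(2),"tilt",Rm[:,2].round(3),"q",s["q"].round(2),"F",s["contact_force"].round(1),"w",round(s["grip_width"],4),"t",s["time_s"])
    print("slide total",d.round(4),"per row",(d/n).round(4))
    if yaw is not None:
        y=np.radians(yaw); X=[np.cos(y),np.sin(y),0];Z=[0,0,-1];Y=np.cross(Z,X)
        T=np.array([X,Y,Z]).T
        t=np.degrees(R.from_matrix(Rm.T@T).as_rotvec()); print("twist",t.round(2),"per row",(t/n).round(2))
E
python3 - <<'E'
from h import *
plan([.453,-.193,.27],60,20)
E
```

```text
pos [0.2294 0.4717 0.2304] yaw 64.06 tilt [-0.001 -0.002 -1.   ] q [ 0.99  0.05  0.1   1.62 -0.    1.44] F [ 0.4 -0.7  1.2] w 0.0853 t 0.15
slide total [-0.5     0.4918 -0.0388] per row [-0.025   0.0246 -0.0019]
twist [-0.01  0.11  4.06] per row [-0.    0.01  0.2 ]
```

drive_tool --slide '[[0, 0, -0.03], [-0.02, 0.02, -0.03], [-0.028, 0.028, -0.01], [-0.028, 0.028, 0], [-0.028, 0.028, 0], [-0.028, 0.028, 0], [-0.028, 0.028, 0], [-0.028, 0.028, 0], [-0.028, 0.028, 0], [-0.028, 0.028, 0]]' --twist '[[0, 0, 0], [0, 0, 0], [0, 0, 0], [0, 0, 0], [0, 0, 0], [0, 0, 0], [0, 0, 0], [0, 0, 0], [0, 0, 0], [0, 0, 0]]' --claw 1 --grip_force 40

```text
time_s: 0.98
ee_pos: [0.3425, 0.1366, 0.2964]
tool_rot: [2.642, 1.686, -0.025]
contact_force: [1.6, -0.3, 0.5]
grip_width: 0.0855
```

Run:
```python
from h import *
plan([.453,-.193,.27],60,10)
```

```text
pos [0.3425 0.1366 0.2964] yaw 65.09 tilt [-0.009 -0.015 -1.   ] q [ 0.21 -0.31 -0.09  1.8  -0.01  0.64] F [ 1.6 -0.3  0.5] w 0.0855 t 0.9833
slide total [-0.2519  0.2391  0.0302] per row [-0.0252  0.0239  0.003 ]
twist [-0.08  0.99  5.09] per row [-0.01  0.1   0.51]
```

drive_tool --slide '[[-0.028, 0.0266, 0], [-0.028, 0.0266, 0], [-0.028, 0.0266, 0.003], [-0.028, 0.0266, 0.005], [-0.028, 0.0266, 0.005], [-0.028, 0.0266, 0.005], [-0.028, 0.0266, 0.005], [-0.028, 0.0266, 0.005], [-0.02, 0.02, 0.003], [-0.008, 0.008, 0]]' --twist '[[0, 0, 0.5], [0, 0, 0.5], [0, 0, 0.5], [0, 0, 0.5], [0, 0, 0.5], [0, 0, 0.5], [0, 0, 0.5], [0, 0, 0.5], [0, 0, 0.5], [0, 0, 0.5]]'

```text
time_s: 1.82
ee_pos: [0.4425, -0.2205, 0.2653]
tool_rot: [2.722, 1.552, -0.02]
contact_force: [-0.1, -0.6, -0.6]
grip_width: 0.0853
```

Run:
```python
from h import *
plan([.453,-.193,.27],60,1)
c=get_calibration("wrist"); im=get_image("wrist"); np.save("c1.npy",c,allow_pickle=True)
cv2.imwrite("pics/w1.png",im[:,:,::-1]); print(c["position"], proj(c,[.453,-.193,.146]))
```

```text
pos [ 0.4425 -0.2205  0.2653] yaw 59.37 tilt [-0.007 -0.014 -1.   ] q [-0.59 -0.02  0.1   1.69 -0.02 -0.05] F [-0.1 -0.6 -0.6] w 0.0853 t 1.8167
slide total [ 0.0289 -0.005  -0.0051] per row [ 0.0289 -0.005  -0.0051]
twist [ 0.05  0.88 -0.63] per row [ 0.05  0.88 -0.63]
[ 0.3762865  -0.17758948  0.40831191] [316.08517219 196.18205397]
```

View pics/w1.png

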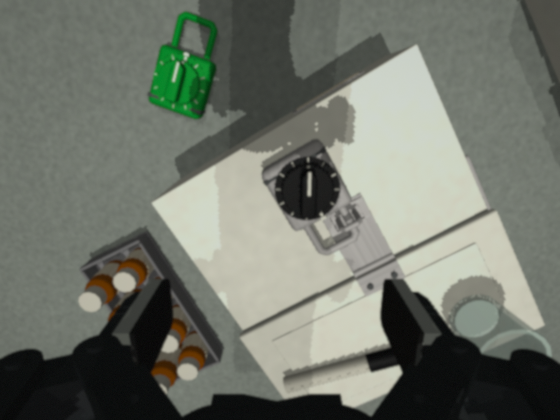

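Run:
```python
from h import *
im=cv2.imread("pics/w1.png")
cv2.imwrite("pics/w1c.png",cv2.resize(im[130:230,250:370],None,fx=6,fy=6,interpolation=cv2.INTER_CUBIC))
```

```text
(no output)
```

View pics/w1c.png

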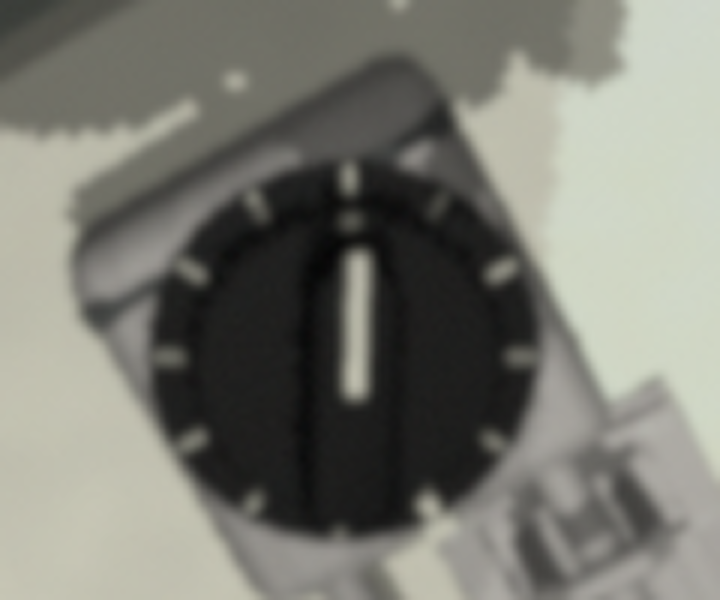

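Run:
```python
from h import *
c=np.load("c1.npy",allow_pickle=True).item()
f=lambda u,v:(250+u/6-.4,130+v/6-.4)
print("disc",ray(c,f(345,350),.131))
print("disc edges",ray(c,f(152,350),.131),ray(c,f(540,350),.131),ray(c,f(345,158),.131),ray(c,f(345,537),.131))
a=ray(c,f(357,250),.146);b=ray(c,f(353,400),.146);print("line",a,b,np.degrees(np.arctan2(*(a-b)[1::-1])))
print("knobL/R",ray(c,f(305,350),.146),ray(c,f(402,350),.146))
n=ray(c,f(432,505),.131);t=ray(c,f(349,180),.131);print("nib",n,"tick",t)
```

```text
disc [ 0.44789417 -0.19673853  0.131     ]
disc edges [ 0.43507172 -0.21859346  0.131     ] [ 0.46081268 -0.17471988  0.131     ] [ 0.42582066 -0.18444468  0.131     ] [ 0.47062505 -0.2093985   0.131     ]
line [ 0.43374413 -0.188301    0.146     ] [ 0.45015859 -0.19797752  0.146     ] 149.48014140888475
knobL/R [ 0.44150993 -0.19998245  0.146     ] [ 0.4475964  -0.18960851  0.146     ]
nib [ 0.47253497 -0.19711406  0.131     ] tick [ 0.42854768 -0.18537804  0.131     ]
```

Run:
```python
from h import *
plan([.448,-.197,.17],59.5,4)
```

```text
pos [ 0.4426 -0.2212  0.2651] yaw 59.31 tilt [-0.008 -0.014 -1.   ] q [-0.59 -0.02  0.1   1.69 -0.02 -0.05] F [ 1.2 -2.7 -0.2] w 0.0851 t 1.8667
slide total [ 0.0251 -0.0078  0.0947] per row [ 0.0063 -0.002   0.0237]
twist [ 0.05  0.93 -0.19] per row [ 0.01  0.23 -0.05]
```

drive_tool --slide '[[0.012, -0.004, 0.02], [0.011, -0.004, 0.025], [0, 0, 0.025], [0, 0, 0.02], [0, 0, 0]]' --twist '[[0, 0.9, 0], [0, 0, 0], [0, 0, 0], [0, 0, 0], [0, 0, 0]]' --claw 0.45

```text
time_s: 2.28
ee_pos: [0.4478, -0.1948, 0.1735]
tool_rot: [-2.731, -1.552, -0.005]
contact_force: [-0.9, 0.4, -1.0]
grip_width: 0.0388
```

Run:
```python
from h import *
plan([.448,-.197,.134],59.5,1)
c=get_calibration("wrist"); im=get_image("wrist"); np.save("c2.npy",c,allow_pickle=True)
cv2.imwrite("pics/w2.png",im[:,:,::-1]); print(proj(c,[.448,-.197,.146]))
```

```text
pos [ 0.4478 -0.1948  0.1735] yaw 59.2 tilt [ 0.002  0.002 -1.   ] q [-0.55 -0.05 -0.12  1.51  0.   -0.01] F [-0.9  0.4 -1. ] w 0.0388 t 2.2833
slide total [-0.0019  0.0013  0.0395] per row [-0.0019  0.0013  0.0395]
twist [ 0.06 -0.17 -0.3 ] per row [ 0.06 -0.17 -0.3 ]
[270.7871247  256.05969135]
```

View pics/w2.png

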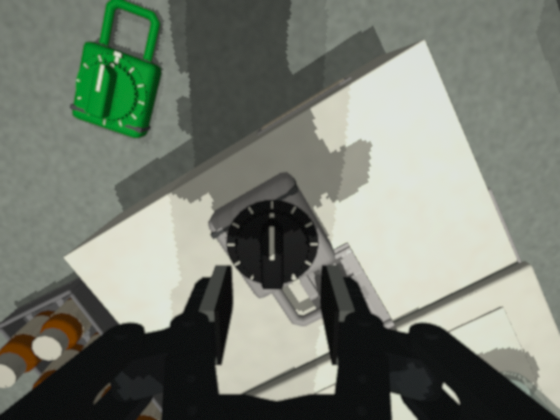

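The knob bar is at (272,255) and the prediction was (271,256). It sits between the fingers (231 and 322), so I'll descend and grip.

drive_tool --slide '[[-0.002, 0.001, 0.015], [0, 0, 0.012], [0, 0, 0.009], [0, 0, 0.003], [0, 0, 0]]' --twist '[[0, 0, -0.3], [0, 0, 0], [0, 0, 0], [0, 0, 0], [0, 0, 0]]'

```text
time_s: 2.75
ee_pos: [0.4514, -0.1963, 0.1419]
tool_rot: [2.717, 1.559, 0.015]
contact_force: [-0.0, -0.6, 0.4]
grip_width: 0.0389
```

drive_tool --slide '[[0, 0, 0], [0, 0, 0], [0, 0, 0], [0, 0, 0], [0, 0, 0], [0, 0, 0]]' --twist '[[0, 0, 0], [0, 0, 0], [0, 0, 0], [0, 0, 0], [0, 0, 0], [0, 0, 0]]' --claw 0 --grip_force 25

```text
time_s: 3.25
ee_pos: [0.4515, -0.1973, 0.1436]
tool_rot: [2.716, 1.557, 0.013]
contact_force: [-0.4, -0.5, -2.2]
grip_width: 0.0108
```

Run:
```python
from h import *
plan([.448,-.197,.134],59.5,1)
c=get_calibration("wrist"); im=get_image("wrist")
cv2.imwrite("pics/w3.png",im[200:,:,::-1])
```

```text
pos [ 0.4515 -0.1973  0.1436] yaw 59.65 tilt [ 0.013 -0.005 -1.   ] q [-0.55 -0.05 -0.18  1.43  0.   -0.02] F [-0.4 -0.5 -2.2] w 0.0108 t 3.25
slide total [-0.0015 -0.0033  0.0095] per row [-0.0015 -0.0033  0.0095]
twist [ 0.8  -0.11  0.15] per row [ 0.8  -0.11  0.15]
```

View pics/w3.png

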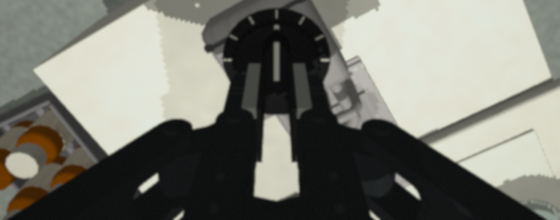

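Gripped too high (z 0.1436), because the rows undershoot. I'll reopen and go lower.

drive_tool --slide '[[0, 0, 0], [0, 0, 0], [0, 0, 0], [-0.001, -0.003, 0.005], [0, -0.001, 0.005], [0, 0, 0.004], [0, 0, 0]]' --twist '[[0, 0, 0], [0, 0, 0], [0, 0, 0], [0.8, 0, 0], [0, 0, 0], [0, 0, 0], [0, 0, 0]]' --claw 0.4

```text
time_s: 3.88
ee_pos: [0.4492, -0.1964, 0.1306]
tool_rot: [2.724, 1.562, 0.008]
contact_force: [0.0, 0.4, -0.2]
grip_width: 0.0343
```

Run:
```python
from h import *
plan([.448,-.197,.134],59.5,1)
```

```text
pos [ 0.4492 -0.1964  0.1306] yaw 59.67 tilt [ 0.005  0.001 -1.   ] q [-0.55 -0.05 -0.19  1.42  0.   -0.02] F [ 0.   0.4 -0.2] w 0.0343 t 3.8833
slide total [-0.0011 -0.0007 -0.0034] per row [-0.0011 -0.0007 -0.0034]
twist [ 0.2  -0.2   0.17] per row [ 0.2  -0.2   0.17]
```

drive_tool --slide '[[-0.001, -0.0007, -0.004], [0, 0, 0], [0, 0, 0]]' --twist '[[0, 0, 0], [0, 0, 0], [0, 0, 0]]'

```text
time_s: 4.13
ee_pos: [0.4473, -0.1965, 0.134]
tool_rot: [-2.725, -1.563, -0.006]
contact_force: [0.1, -0.4, -0.1]
grip_width: 0.0343
```

Run:
```python
from h import *
plan([.448,-.197,.134],59.5,1)
```

```text
pos [ 0.4473 -0.1965  0.134 ] yaw 59.67 tilt [ 0.003  0.002 -1.   ] q [-0.55 -0.05 -0.19  1.43  0.   -0.02] F [ 0.1 -0.4 -0.1] w 0.0343 t 4.1333
slide total [-0.0001  0.0008 -0.    ] per row [-0.0001  0.0008 -0.    ]
twist [ 0.09 -0.21  0.17] per row [ 0.09 -0.21  0.17]
```

drive_tool --slide '[[0, 0, 0], [0, 0, 0], [0, 0, 0], [0, 0, 0], [0, 0, 0]]' --twist '[[0, 0, 0], [0, 0, 0], [0, 0, 0], [0, 0, 0], [0, 0, 0]]' --claw 0 --grip_force 25

```text
time_s: 4.55
ee_pos: [0.4479, -0.196, 0.1346]
tool_rot: [-2.725, -1.563, -0.009]
contact_force: [0.7, 0.9, -0.4]
grip_width: 0.0109
```

drive_tool --slide '[[0, 0, 0], [0, 0, 0], [0, 0, 0], [0, 0, 0]]' --twist '[[0, 0, -4], [0, 0, -5], [0, 0, -5], [0, 0, -5]]'

```text
time_s: 4.88
ee_pos: [0.452, -0.204, 0.1354]
tool_rot: [2.408, 1.987, 0.001]
contact_force: [2.4, -6.1, -4.9]
grip_width: 0.0109
```

Run:
```python
from h import *
plan([.448,-.197,.134],179.5,1)
print(observe()["torque"])
c=get_calibration("wrist"); im=get_image("wrist")
cv2.imwrite("pics/w4.png",im[:,:,::-1])
```

```text
pos [ 0.452  -0.204   0.1354] yaw 79.08 tilt [ 0.013 -0.015 -1.   ] q [-0.56 -0.05 -0.19  1.41 -0.01 -0.37] F [ 2.4 -6.1 -4.9] w 0.0109 t 4.8833
slide total [ 0.0061 -0.0053  0.0013] per row [ 0.0061 -0.0053  0.0013]
twist [ 5.0000e-02  1.2800e+00 -1.0042e+02] per row [ 5.0000e-02  1.2800e+00 -1.0042e+02]
[-1.4955736  -0.55206455 -0.38274524]
```

View pics/w4.png

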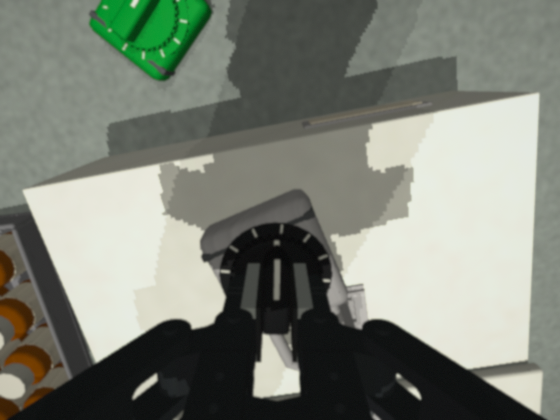

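Pointer is still up at (277,275), but the case has swung about 14° with the tool because the TCP drifted 8 mm. I'll push the centre back so the staple holds the case, then turn in short batches with corrections.

drive_tool --slide '[[0.006, -0.005, 0.001], [0.003, -0.002, 0]]' --twist '[[0, 1, 0], [0, 0, 0]]'

```text
time_s: 5.1
ee_pos: [0.4515, -0.2035, 0.1363]
tool_rot: [2.401, 1.979, 0.013]
contact_force: [4.3, -5.1, -7.5]
grip_width: 0.0113
```

Run:
```python
from h import *
plan([.448,-.197,.134],179.5,1)
print(observe()["torque"])
c=get_calibration("wrist"); im=get_image("wrist")
cv2.imwrite("pics/w5.png",im[:,:,::-1])
```

```text
pos [ 0.4515 -0.2035  0.1363] yaw 78.98 tilt [ 0.026 -0.018 -1.   ] q [-0.56 -0.06 -0.2   1.4  -0.   -0.37] F [ 4.3 -5.1 -7.5] w 0.0113 t 5.1
slide total [ 0.0057 -0.0047  0.002 ] per row [ 0.0057 -0.0047  0.002 ]
twist [   0.57    1.98 -100.5 ] per row [   0.57    1.98 -100.5 ]
[-1.21493286 -0.65977512 -0.3163212 ]
```

View pics/w5.png

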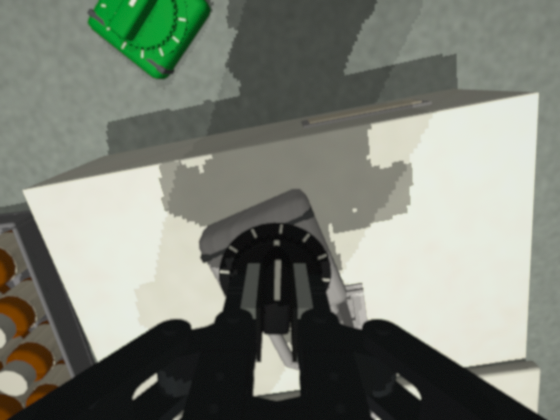

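drive_tool --slide '[[0.01, -0.008, 0.003], [0.008, -0.006, 0.002], [0.004, -0.003, 0.001]]' --twist '[[0, 1, 0], [0, 1, 0], [0, 0, 0]]'

```text
time_s: 5.4
ee_pos: [0.4494, -0.1995, 0.1377]
tool_rot: [2.39, 1.945, 0.036]
contact_force: [4.2, -6.4, -7.5]
grip_width: 0.011
```

Run:
```python
from h import *
plan([.448,-.197,.134],179.5,1)
print(observe()["torque"])
```

```text
pos [ 0.4494 -0.1995  0.1377] yaw 78.25 tilt [ 0.055 -0.032 -0.998] q [-0.56 -0.11 -0.24  1.37  0.   -0.35] F [ 4.2 -6.4 -7.5] w 0.011 t 5.4
slide total [ 0.0023 -0.0021  0.0035] per row [ 0.0023 -0.0021  0.0035]
twist [   1.53    3.9  -101.17] per row [   1.53    3.9  -101.17]
[-1.52619784 -0.69568448 -0.48162272]
```

The lock is binding, so I'll release it and look.

drive_tool --slide '[[0, 0, 0], [0, 0, 0], [0, 0, 0], [0, 0, -0.02], [0, 0, -0.03], [0, 0, -0.03], [0, 0, 0]]' --twist '[[0, 0, 0], [0, 0, 0], [0, 0, 0], [0, 0, 0], [0, 0, 0], [0, 0, 0], [0, 0, 0]]' --claw 0.5

```text
time_s: 5.98
ee_pos: [0.4417, -0.1948, 0.2169]
tool_rot: [2.398, 1.953, 0.032]
contact_force: [0.1, -0.7, 0.8]
grip_width: 0.0428
```

Run:
```python
from h import *
plan([.448,-.197,.134],179.5,1)
print(observe()["torque"])
c=get_calibration("wrist"); im=get_image("wrist"); np.save("c6.npy",c,allow_pickle=True)
cv2.imwrite("pics/w6.png",im[:,:,::-1])
im=im[130:330,180:420,::-1]; cv2.imwrite("pics/w6c.png",cv2.resize(im,None,fx=3,fy=3,interpolation=cv2.INTER_CUBIC))
```

```text
pos [ 0.4417 -0.1948  0.2169] yaw 78.3 tilt [ 0.047 -0.025 -0.999] q [-0.56 -0.12 -0.1   1.54  0.   -0.35] F [ 0.1 -0.7  0.8] w 0.0428 t 5.9833
slide total [0.0003 0.0024 0.0832] per row [0.0003 0.0024 0.0832]
twist [   1.35    3.21 -101.15] per row [   1.35    3.21 -101.15]
[-0.00224825  0.02298316  0.0338481 ]
```

View pics/w6c.png

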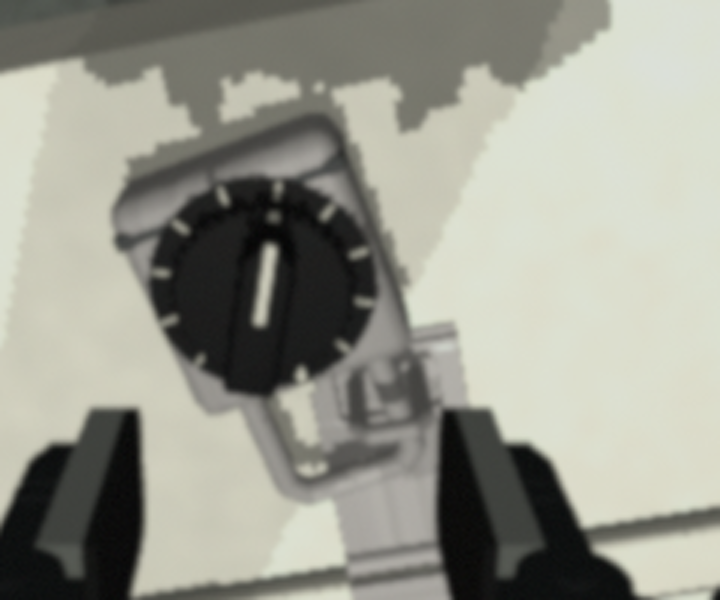

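Run:
```python
from h import *
c=np.load("c6.npy",allow_pickle=True).item()
f=lambda u,v:(180+u/3-.3,130+v/3-.3)
d=lambda a,b:np.degrees(np.arctan2(*(b-a)[1::-1])).round(1)
e=[ray(c,f(*p),.131)[:2] for p in [(150,285),(376,285),(265,178),(265,392)]]
ctr=np.mean(e,0);print("ctr",ctr)
n=ray(c,f(303,374),.131);print("nib",n,"yaw",d(np.r_[ctr,0],n))
t=ray(c,f(222,195),.131);print("opp->nib",d(t,n))
a=ray(c,f(270,248),.146);b=ray(c,f(260,325),.146);print("pointer",d(b,a))
print("case edge",d(ray(c,f(345,150),.124),ray(c,f(405,310),.124)))
```

```text
ctr [ 0.45108661 -0.20327667]
nib [ 0.47431054 -0.19900846  0.131     ] yaw 10.4
opp->nib 10.5
pointer 161.0
case edge 9.1
```

Lock now at (0.451,-0.203), yaw 10°, with the dial still in notch 7. I'll regrip, this time biasing toward +y while turning so the staple carries the reaction.

Run:
```python
from h import *
plan([.451,-.203,.136],71,4)
```

```text
pos [ 0.441  -0.1943  0.2143] yaw 78.3 tilt [ 0.044 -0.023 -0.999] q [-0.56 -0.12 -0.1   1.54  0.   -0.35] F [-0.2 -0.7 -0.2] w 0.0427 t 6.0333
slide total [-0.0054  0.0078  0.0789] per row [-0.0013  0.0019  0.0197]
twist [2.79 0.62 7.32] per row [0.7  0.16 1.83]
```

drive_tool --slide '[[-0.002, 0.006, 0.02], [-0.003, 0.003, 0.02], [0, 0, 0.02], [0, 0, 0]]' --twist '[[2.8, 0.6, 3.5], [0, 0, 3.5], [0, 0, 0], [0, 0, 0]]'

```text
time_s: 6.37
ee_pos: [0.4504, -0.2007, 0.1522]
tool_rot: [-2.554, -1.825, 0.002]
contact_force: [-1.3, 0.5, -1.8]
grip_width: 0.0427
```

Run:
```python
from h import *
plan([.451,-.203,.135],71,1)
```

```text
pos [ 0.4504 -0.2007  0.1522] yaw 71.1 tilt [-0.002  0.001 -1.   ] q [-0.56 -0.04 -0.14  1.47 -0.   -0.23] F [-1.3  0.5 -1.8] w 0.0427 t 6.3667
slide total [-0.0019  0.0014  0.0171] per row [-0.0019  0.0014  0.0171]
twist [-0.15 -0.01  0.1 ] per row [-0.15 -0.01  0.1 ]
```

drive_tool --slide '[[-0.002, 0.001, 0.009], [0, 0, 0.007], [0, 0, 0], [0, 0, 0]]' --twist '[[0, 0, 0], [0, 0, 0], [0, 0, 0], [0, 0, 0]]'

```text
time_s: 6.7
ee_pos: [0.449, -0.2015, 0.1331]
tool_rot: [-2.548, -1.824, 0.005]
contact_force: [-0.2, 0.4, 0.2]
grip_width: 0.0426
```

Run:
```python
from h import *
plan([.451,-.203,.135],71,1)
```

```text
pos [ 0.449  -0.2015  0.1331] yaw 71.18 tilt [-0.007  0.005 -1.   ] q [-0.56 -0.03 -0.17  1.43  0.   -0.23] F [-0.2  0.4  0.2] w 0.0426 t 6.7
slide total [-0.0008  0.0023 -0.0019] per row [-0.0008  0.0023 -0.0019]
twist [-0.46 -0.12  0.19] per row [-0.46 -0.12  0.19]
```

drive_tool --slide '[[-0.001, 0.002, -0.002], [0, 0, 0], [0, 0, 0], [0, 0, 0], [0, 0, 0], [0, 0, 0]]' --twist '[[-0.4, 0, 0], [0, 0, 0], [0, 0, 0], [0, 0, 0], [0, 0, 0], [0, 0, 0]]' --claw 0

```text
time_s: 7.2
ee_pos: [0.451, -0.204, 0.1369]
tool_rot: [2.554, 1.827, 0.003]
contact_force: [-0.0, -1.9, -2.8]
grip_width: 0.0108
```

drive_tool --slide '[[0.003, -0.001, 0], [0.003, -0.001, 0], [0.003, -0.001, 0]]' --twist '[[0, 0, 3], [0, 0, 3], [0, 0, 3]]'

```text
time_s: 7.45
ee_pos: [0.4502, -0.1966, 0.1371]
tool_rot: [2.694, 1.61, -0.006]
contact_force: [-1.9, -1.6, -1.0]
grip_width: 0.0107
```

Run:
```python
from h import *
plan([.448,-.197,.135],61,1)
im=get_image("wrist")
cv2.imwrite("pics/w7.png",im[150:350,120:420,::-1])
```

```text
pos [ 0.4502 -0.1966  0.1371] yaw 61.72 tilt [-0.001 -0.005 -1.   ] q [-0.55 -0.04 -0.18  1.43 -0.   -0.05] F [-1.9 -1.6 -1. ] w 0.0107 t 7.45
slide total [-0.0014 -0.0017  0.0021] per row [-0.0014 -0.0017  0.0021]
twist [0.08 0.29 0.72] per row [0.08 0.29 0.72]
```

View pics/w7.png

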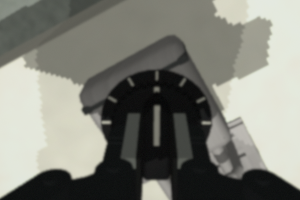

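Lock is straight again. Now turn counterclockwise with the +y bias.

drive_tool --slide '[[0.001, -0.002, 0.001], [0.003, -0.001, 0], [0.003, -0.001, 0], [0.003, -0.001, 0]]' --twist '[[0, 0, -4], [0, 0, -4], [0, 0, -4], [0, 0, -4]]'

```text
time_s: 7.83
ee_pos: [0.4535, -0.1987, 0.1403]
tool_rot: [2.416, 1.954, -0.026]
contact_force: [1.1, -8.1, -4.5]
grip_width: 0.0109
```

Run:
```python
from h import *
plan([.448,-.197,.135],180,1)
im=get_image("wrist")
cv2.imwrite("pics/w8.png",im[150:350,120:420,::-1])
```

```text
pos [ 0.4535 -0.1987  0.1403] yaw 77.92 tilt [ 0.008 -0.037 -0.999] q [-0.53 -0.06 -0.19  1.42 -0.03 -0.32] F [ 1.1 -8.1 -4.5] w 0.0109 t 7.8333
slide total [ 0.0006 -0.0058  0.0052] per row [ 0.0006 -0.0058  0.0052]
twist [  -1.11    2.22 -102.05] per row [  -1.11    2.22 -102.05]
```

View pics/w8.png

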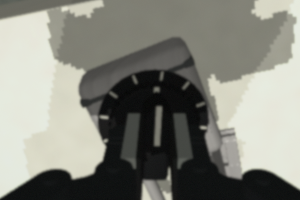

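drive_tool --slide '[[0.006, -0.001, 0.006], [0.006, 0, 0.003], [0.005, 0, 0.002]]' --twist '[[-1, 2, -4], [-0.5, 1, -4], [0, 1, -4]]'

```text
time_s: 8.13
ee_pos: [0.4554, -0.2027, 0.1403]
tool_rot: [2.189, 2.187, 0.025]
contact_force: [4.0, -11.4, -1.2]
grip_width: 0.0109
```

Run:
```python
from h import *
plan([.448,-.197,.135],180,1)
print(observe()["torque"])
im=get_image("wrist")
cv2.imwrite("pics/w9.png",cv2.resize(im[170:320,170:400,::-1],None,fx=3,fy=3,interpolation=cv2.INTER_CUBIC))
```

```text
pos [ 0.4554 -0.2027  0.1403] yaw 89.92 tilt [ 0.045 -0.022 -0.999] q [-0.56 -0.08 -0.21  1.39  0.01 -0.56] F [  4.  -11.4  -1.2] w 0.0109 t 8.1333
slide total [ 0.0058 -0.0076  0.0048] per row [ 0.0058 -0.0076  0.0048]
twist [  1.05   2.99 -90.03] per row [  1.05   2.99 -90.03]
[-2.92782176 -0.9111882  -0.75855607]
```

View pics/w9.png

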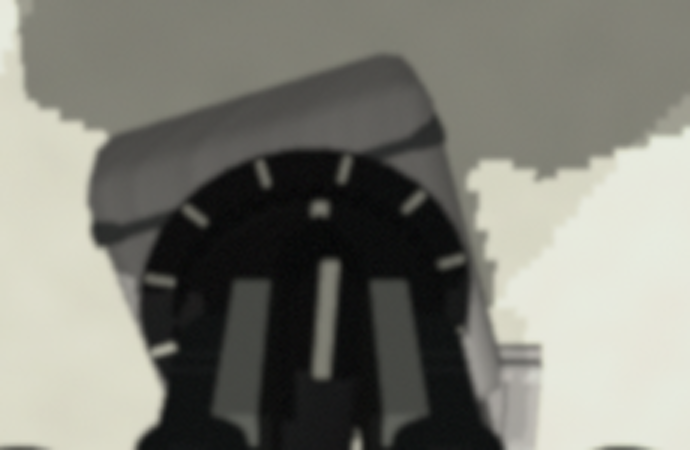

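Dial is turning against the case only slightly: the pointer at (325,320) is about 8° short of tick 7, while the case has swung about 18°. I'll back off to straighten the lock, then press down so ledge friction and the staple hold the case.

drive_tool --slide '[[0.006, -0.007, 0.003], [0.004, -0.003, 0.003], [0.003, -0.003, 0.002], [0.001, -0.002, 0.002], [0, 0, 0]]' --twist '[[1, 3, 6], [0, 0, 6], [0, 0, 6], [0, 0, 6], [0, 0, 4]]' --grip_force 40

```text
time_s: 8.6
ee_pos: [0.4504, -0.2015, 0.1386]
tool_rot: [2.689, 1.58, 0.073]
contact_force: [-0.9, 1.8, -5.6]
grip_width: 0.0107
```

Run:
```python
from h import *
plan([.448,-.197,.135],61,1)
print(observe()["torque"])
im=get_image("wrist")
cv2.imwrite("pics/w10.png",cv2.resize(im[170:320,170:400,::-1],None,fx=3,fy=3,interpolation=cv2.INTER_CUBIC))
```

```text
pos [ 0.4504 -0.2015  0.1386] yaw 60.91 tilt [ 0.052  0.004 -0.999] q [-0.58 -0.08 -0.22  1.4   0.03 -0.07] F [-0.9  1.8 -5.6] w 0.0107 t 8.6
slide total [ 0.0026 -0.0044  0.0035] per row [ 0.0026 -0.0044  0.0035]
twist [ 2.47 -1.65 -0.13] per row [ 2.47 -1.65 -0.13]
[0.544195   0.43456949 0.16246112]
```

View pics/w10.png

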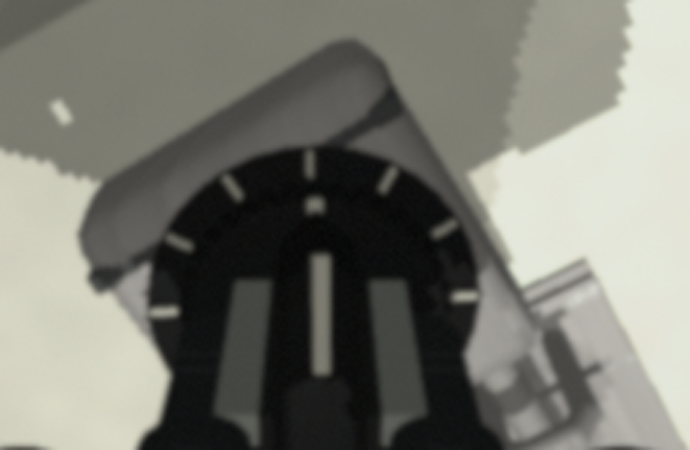

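drive_tool --slide '[[0.003, -0.005, 0.005], [0.001, -0.001, 0.006], [0, 0, 0.008], [0, 0, 0.01]]' --twist '[[3, -2, 0], [1.5, -0.5, 0], [0, 0, 0], [0, 0, 0]]'

```text
time_s: 8.98
ee_pos: [0.4496, -0.2009, 0.136]
tool_rot: [2.703, 1.6, -0.046]
contact_force: [-17.0, 9.5, 47.6]
grip_width: 0.0107
```

Run:
```python
from h import *
plan([.448,-.197,.135],61,1)
print(observe()["torque"])
```

```text
pos [ 0.4496 -0.2009  0.136 ] yaw 61.25 tilt [-0.025 -0.015 -1.   ] q [-0.54 -0.02 -0.16  1.45 -0.03 -0.04] F [-17.    9.5  47.6] w 0.0107 t 8.9833
slide total [ 0.0027 -0.0033  0.001 ] per row [ 0.0027 -0.0033  0.001 ]
twist [-0.82  1.46  0.24] per row [-0.82  1.46  0.24]
[ 2.1532634   3.60153949 -0.22403258]
```

drive_tool --slide '[[0.002, -0.003, 0.004], [0.002, -0.002, 0.004], [0.002, -0.001, 0.004]]' --twist '[[-0.8, 1.5, -5], [0, 0, -5], [0, 0, -5]]'

```text
time_s: 9.23
ee_pos: [0.4507, -0.2022, 0.1372]
tool_rot: [2.437, 1.94, -0.006]
contact_force: [-1.7, -7.2, 7.1]
grip_width: 0.0104
```

Run:
```python
from h import *
plan([.448,-.197,.135],180,1)
print(observe()["torque"])
im=get_image("wrist")
cv2.imwrite("pics/w11.png",cv2.resize(im[170:320,170:400,::-1],None,fx=3,fy=3,interpolation=cv2.INTER_CUBIC))
```

```text
pos [ 0.4507 -0.2022  0.1372] yaw 77.02 tilt [ 0.013 -0.023 -1.   ] q [-0.55 -0.06 -0.19  1.41 -0.01 -0.32] F [-1.7 -7.2  7.1] w 0.0104 t 9.2333
slide total [ 0.0045 -0.0039  0.002 ] per row [ 0.0045 -0.0039  0.002 ]
twist [  -0.27    1.74 -102.97] per row [  -0.27    1.74 -102.97]
[-1.56769903  0.37491083 -0.57778983]
```

View pics/w11.png

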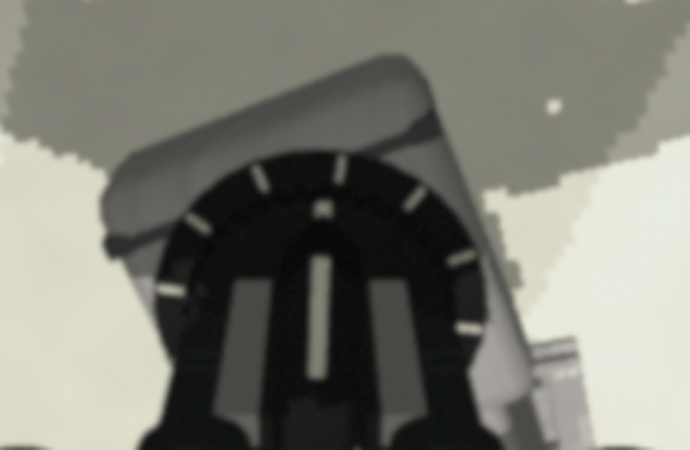

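Dial has moved about 8° past tick 7. Keep going.

drive_tool --slide '[[0.005, -0.003, 0.005], [0.003, -0.001, 0.005], [0.003, 0, 0.005]]' --twist '[[0, 1.7, -5], [0, 0.5, -5], [0, 0.5, -5]]'

```text
time_s: 9.53
ee_pos: [0.4541, -0.2077, 0.1365]
tool_rot: [2.144, 2.244, 0.019]
contact_force: [-7.9, -4.9, 15.8]
grip_width: 0.0107
```

Run:
```python
from h import *
plan([.448,-.197,.135],180,1)
print(observe()["torque"])
im=get_image("wrist")
cv2.imwrite("pics/w12.png",cv2.resize(im[170:320,170:400,::-1],None,fx=3,fy=3,interpolation=cv2.INTER_CUBIC))
```

```text
pos [ 0.4541 -0.2077  0.1365] yaw 92.61 tilt [ 0.036 -0.017 -0.999] q [-0.57 -0.06 -0.2   1.39  0.   -0.61] F [-7.9 -4.9 15.8] w 0.0107 t 9.5333
slide total [ 0.011  -0.0057  0.0011] per row [ 0.011  -0.0057  0.0011]
twist [  0.77   2.39 -87.36] per row [  0.77   2.39 -87.36]
[-0.73345711  2.19385518 -0.10378134]
```

View pics/w12.png

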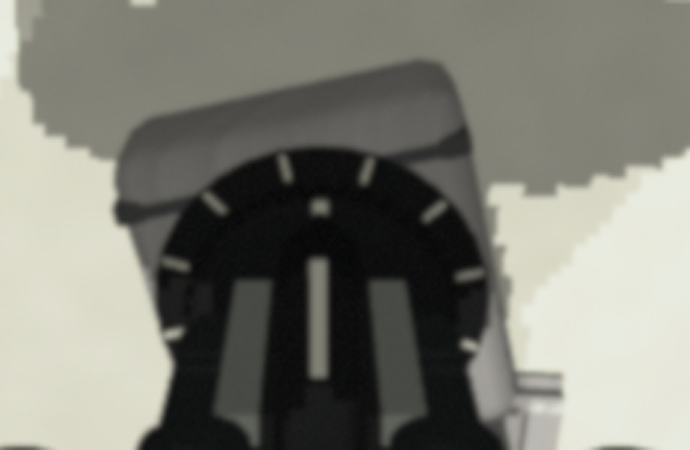

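Just past halfway between ticks. Continue with a stronger +y push.

drive_tool --slide '[[0.01, -0.004, 0.004], [0.008, -0.002, 0.004], [0.008, 0, 0.004]]' --twist '[[0.5, 2, -4], [0, 1, -4], [0, 1, -4]]'

```text
time_s: 9.83
ee_pos: [0.4524, -0.2011, 0.1372]
tool_rot: [1.888, 2.48, 0.043]
contact_force: [-3.8, -14.2, 6.7]
grip_width: 0.0104
```

Run:
```python
from h import *
plan([.448,-.197,.135],180,1)
print(observe()["torque"])
im=get_image("wrist")
cv2.imwrite("pics/w13.png",cv2.resize(im[170:320,170:400,::-1],None,fx=3,fy=3,interpolation=cv2.INTER_CUBIC))
```

```text
pos [ 0.4524 -0.2011  0.1372] yaw 105.43 tilt [ 0.036  0.007 -0.999] q [-0.57 -0.06 -0.2   1.41  0.03 -0.84] F [ -3.8 -14.2   6.7] w 0.0104 t 9.8333
slide total [ 0.0051 -0.0032  0.0021] per row [ 0.0051 -0.0032  0.0021]
twist [  1.7    1.46 -74.56] per row [  1.7    1.46 -74.56]
[-3.16417947  1.03006228 -0.65882955]
```

View pics/w13.png

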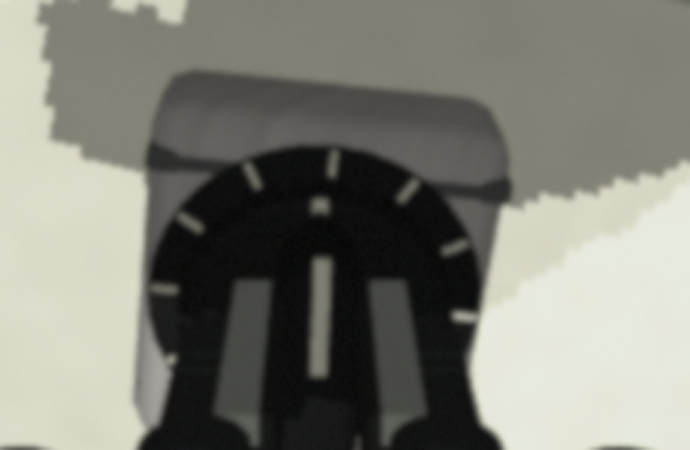

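Pointer has reached the 180° tick (333,160). Strong +y push works, so continue; 90° more to go.

drive_tool --slide '[[0.009, 0, 0.004], [0.008, 0.003, 0.004], [0.007, 0.004, 0.004], [0.007, 0.005, 0.004]]' --twist '[[1.5, 1.5, -5], [0.5, 0.5, -5], [0.5, 0.5, -5], [0.5, 0.5, -5]]'

```text
time_s: 10.22
ee_pos: [0.4563, -0.2046, 0.1401]
tool_rot: [1.44, 2.785, -0.086]
contact_force: [-6.7, -16.9, 8.7]
grip_width: 0.0106
```

Run:
```python
from h import *
plan([.448,-.197,.135],180,1)
print(observe()["torque"])
im=get_image("wrist")
cv2.imwrite("pics/w14.png",cv2.resize(im[170:320,170:400,::-1],None,fx=3,fy=3,interpolation=cv2.INTER_CUBIC))
```

```text
pos [ 0.4563 -0.2046  0.1401] yaw 125.35 tilt [-0.02  -0.051 -0.998] q [-0.52 -0.02 -0.15  1.43 -0.05 -1.14] F [ -6.7 -16.9   8.7] w 0.0106 t 10.2167
slide total [ 0.0111 -0.0021  0.0048] per row [ 0.0111 -0.0021  0.0048]
twist [ -3.26   0.32 -54.67] per row [ -3.26   0.32 -54.67]
[-3.66789299  1.54933353 -1.20387176]
```

View pics/w14.png

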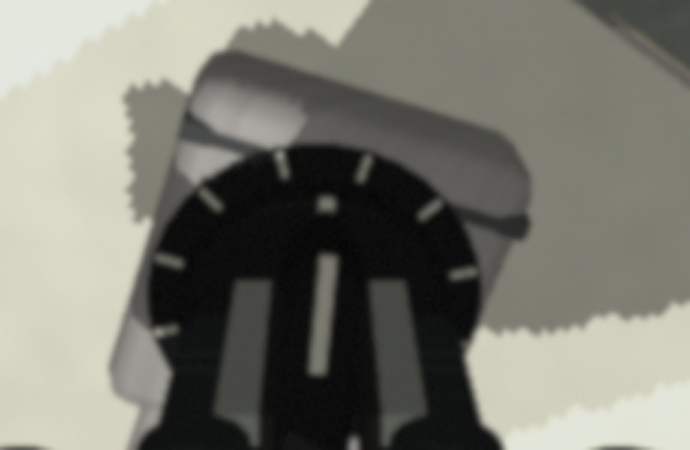

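drive_tool --slide '[[0.011, 0.002, 0.005], [0.008, 0.006, 0.004], [0.006, 0.006, 0.004]]' --twist '[[-3, 0.3, -5], [0, 0, -4], [0, 0, -3]]'

```text
time_s: 10.52
ee_pos: [0.4538, -0.1989, 0.1389]
tool_rot: [1.118, 2.883, -0.083]
contact_force: [-7.6, -15.7, 9.1]
grip_width: 0.0104
```

Run:
```python
from h import *
plan([.448,-.197,.135],180,1)
print(observe()["torque"])
im=get_image("wrist")
cv2.imwrite("pics/w15.png",cv2.resize(im[170:320,170:400,::-1],None,fx=3,fy=3,interpolation=cv2.INTER_CUBIC))
```

```text
pos [ 0.4538 -0.1989  0.1389] yaw 137.68 tilt [ 0.025 -0.067 -0.997] q [-0.52 -0.09 -0.22  1.38 -0.05 -1.35] F [ -7.6 -15.7   9.1] w 0.0104 t 10.5167
slide total [ 0.0058 -0.0024  0.0037] per row [ 0.0058 -0.0024  0.0037]
twist [ -3.14   2.82 -42.36] per row [ -3.14   2.82 -42.36]
[-3.22640174  1.65780652 -0.79964553]
```

View pics/w15.png

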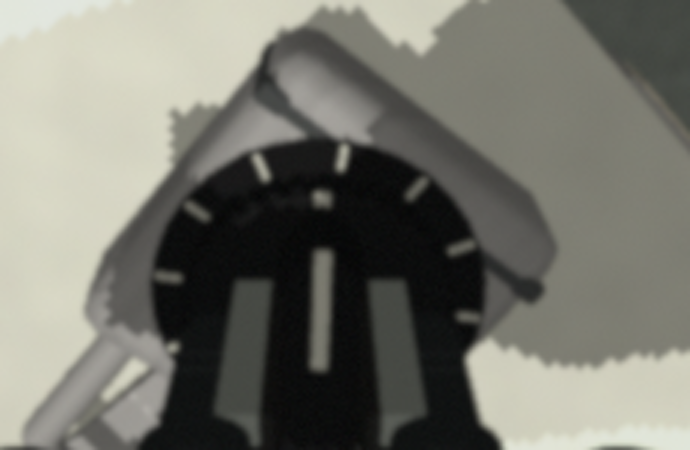

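Pointer now at the 150° tick (343,158). Two notches left.

drive_tool --slide '[[0.007, 0.004, 0.004], [0.006, 0.006, 0.004], [0.005, 0.007, 0.004], [0.005, 0.007, 0.004]]' --twist '[[-3, 3, -5], [-0.5, 0.5, -5], [-0.5, 0.5, -5], [-0.5, 0, -5]]'

```text
time_s: 10.9
ee_pos: [0.4603, -0.202, 0.1417]
tool_rot: [0.592, 3.03, -0.053]
contact_force: [0.9, -16.7, 0.7]
grip_width: 0.0104
```

Run:
```python
from h import *
plan([.448,-.197,.135],180,1)
print(observe()["torque"])
im=get_image("wrist")
cv2.imwrite("pics/w16.png",cv2.resize(im[170:320,170:400,::-1],None,fx=3,fy=3,interpolation=cv2.INTER_CUBIC))
```

```text
pos [ 0.4603 -0.202   0.1417] yaw 157.92 tilt [ 0.046 -0.044 -0.998] q [-0.54 -0.08 -0.21  1.38 -0.01 -1.72] F [  0.9 -16.7   0.7] w 0.0104 t 10.9
slide total [0.0137 0.0002 0.0059] per row [0.0137 0.0002 0.0059]
twist [ -1.99   3.11 -22.12] per row [ -1.99   3.11 -22.12]
[-4.05980315 -0.43803488 -0.85700509]
```

View pics/w16.png

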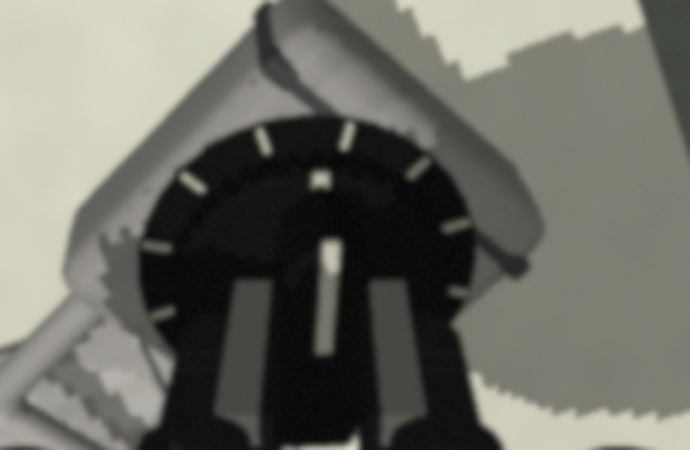

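drive_tool --slide '[[0.013, 0.003, 0.007], [0.008, 0.004, 0.005], [0.004, 0.005, 0.004]]' --twist '[[-2, 3, 0], [-0.5, 0.5, 0], [0, 0, 0]]'

```text
time_s: 11.2
ee_pos: [0.4552, -0.196, 0.1398]
tool_rot: [0.581, 3.045, -0.007]
contact_force: [-4.1, -5.4, 5.3]
grip_width: 0.0104
```

Run:
```python
from h import *
plan([.448,-.197,.135],180,1)
print(observe()["torque"])
im=get_image("wrist")
cv2.imwrite("pics/w17.png",cv2.resize(im[150:350,150:430,::-1],None,fx=2.5,fy=2.5,interpolation=cv2.INTER_CUBIC))
```

```text
pos [ 0.4552 -0.196   0.1398] yaw 158.39 tilt [ 0.041 -0.012 -0.999] q [-0.55 -0.08 -0.21  1.4   0.01 -1.74] F [-4.1 -5.4  5.3] w 0.0104 t 11.2
slide total [ 0.0066 -0.0036  0.0045] per row [ 0.0066 -0.0036  0.0045]
twist [ -0.25   2.43 -21.6 ] per row [ -0.25   2.43 -21.6 ]
[-1.30952608  1.32721706 -0.05542564]
```

View pics/w17.png

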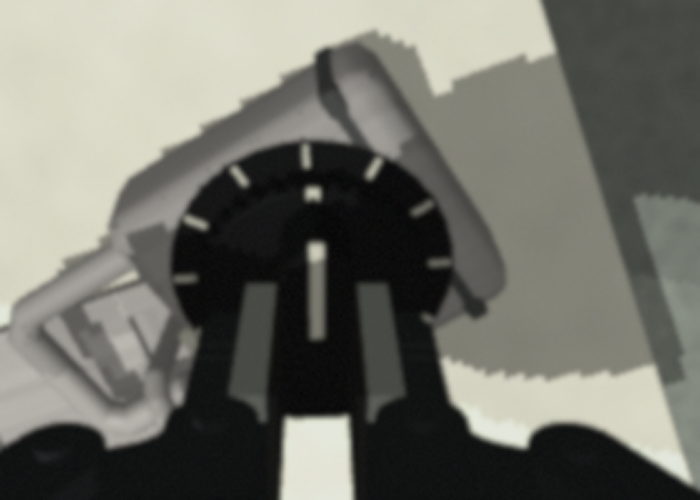

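Pointer at the 120° tick (305,155), one more to go. Pads have slid along the bar, so I'll regrip, centred and level.

drive_tool --slide '[[0, 0, 0], [0, 0, 0], [0, 0, -0.01], [0, 0, -0.03], [0, 0, -0.03], [0, 0, 0]]' --twist '[[0, 0, 0], [0, 0, 0], [0, 0, 0], [0, 0, 0], [0, 2.4, 0], [0, 0, 0]]' --claw 0.5

```text
time_s: 11.75
ee_pos: [0.4512, -0.1926, 0.2136]
tool_rot: [-0.573, -3.088, -0.011]
contact_force: [0.2, -0.5, 0.5]
grip_width: 0.0428
```

Run:
```python
from h import *
plan([.448,-.197,.135],180,1)
c=get_calibration("wrist"); im=get_image("wrist"); np.save("c18.npy",c,allow_pickle=True)
im=im[130:330,160:400,::-1]; cv2.imwrite("pics/w18c.png",cv2.resize(im,None,fx=3,fy=3,interpolation=cv2.INTER_CUBIC))
```

```text
pos [ 0.4512 -0.1926  0.2136] yaw 158.97 tilt [ 0.     0.007 -1.   ] q [-0.54 -0.04 -0.03  1.59  0.01 -1.75] F [ 0.2 -0.5  0.5] w 0.0428 t 11.75
slide total [ 0.0012 -0.0058  0.0786] per row [ 0.0012 -0.0058  0.0786]
twist [  0.4   -0.07 -21.03] per row [  0.4   -0.07 -21.03]
```

View pics/w18c.png

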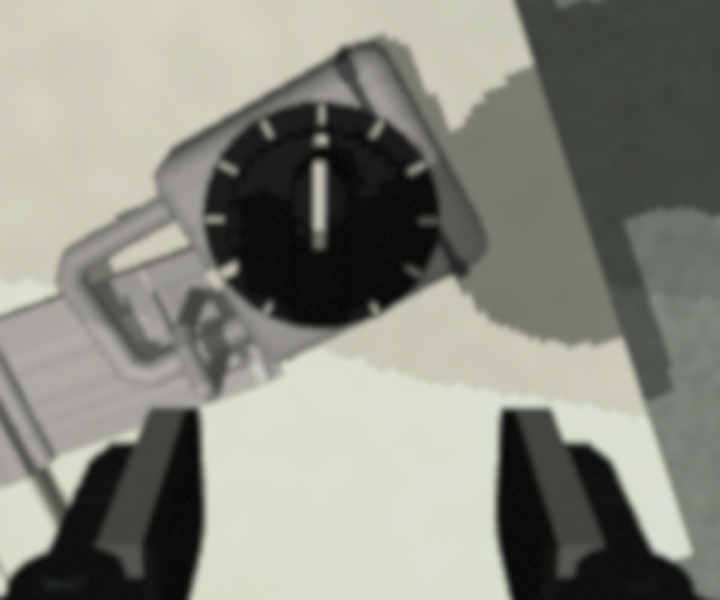

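Run:
```python
from h import *
c=np.load("c18.npy",allow_pickle=True).item()
f=lambda u,v:(160+u/3-.3,130+v/3-.3)
d=lambda a,b:np.degrees(np.arctan2(*(b-a)[1::-1])).round(1)
e=[ray(c,f(*p),.131)[:2] for p in [(205,215),(441,215),(322,103),(322,328)]]
print("ctr",np.mean(e,0))
n=ray(c,f(222,272),.131);t=ray(c,f(416,168),.131);print("nib mid",(n+t)/2,"yaw",d(t,n))
a=ray(c,f(319,162),.146);b=ray(c,f(319,245),.146);print("pointer",d(b,a))
plan([*np.mean(e,0),.135],None)
```

```text
ctr [ 0.45349759 -0.2049801 ]
nib mid [ 0.45481602 -0.20460344  0.131     ] yaw 8.1
pointer -111.5
pos [ 0.4504 -0.1921  0.2115] yaw 158.98 tilt [-0.002  0.008 -1.   ] q [-0.54 -0.04 -0.03  1.59  0.01 -1.75] F [ 0.3  0.2 -0.1] w 0.0428 t 11.8
slide total [-0.0079 -0.0115  0.0764] per row [-0.0079 -0.0115  0.0764]
```

drive_tool --slide '[[-0.005, -0.007, 0.02], [-0.003, -0.004, 0.022], [0, 0, 0.02], [0, 0, 0]]' --twist '[[0, 0, 0.5], [0, 0, 0], [0, 0, 0], [0, 0, 0]]'

```text
time_s: 12.13
ee_pos: [0.4562, -0.2044, 0.1495]
tool_rot: [0.579, 3.085, 0.014]
contact_force: [-0.1, 0.5, -0.9]
grip_width: 0.0426
```

Run:
```python
from h import *
plan([.4535,-.2048,.135],158.5)
```

```text
pos [ 0.4562 -0.2044  0.1495] yaw 158.74 tilt [ 0.004  0.008 -1.   ] q [-0.56 -0.02 -0.13  1.46  0.01 -1.76] F [-0.1  0.5 -0.9] w 0.0426 t 12.1333
slide total [ 0.0023 -0.0015  0.0145] per row [ 0.0023 -0.0015  0.0145]
twist [0.52 0.04 0.24] per row [0.52 0.04 0.24]
```

drive_tool --slide '[[0.002, -0.001, 0.008], [0.001, 0, 0.005], [0, 0, 0], [0, 0, 0]]' --twist '[[0.5, 0, 0], [0, 0, 0], [0, 0, 0], [0, 0, 0]]'

```text
time_s: 12.47
ee_pos: [0.4515, -0.2021, 0.1348]
tool_rot: [-0.575, -3.085, -0.006]
contact_force: [-0.3, 0.7, -0.5]
grip_width: 0.0427
```

Run:
```python
from h import *
plan([.4535,-.2048,.1345],158.5)
```

```text
pos [ 0.4515 -0.2021  0.1348] yaw 158.88 tilt [-0.003  0.004 -1.   ] q [-0.56 -0.03 -0.17  1.43  0.   -1.76] F [-0.3  0.7 -0.5] w 0.0427 t 12.4667
slide total [-0.0029 -0.0018  0.0003] per row [-0.0029 -0.0018  0.0003]
twist [ 0.16 -0.23  0.38] per row [ 0.16 -0.23  0.38]
```

drive_tool --slide '[[-0.003, -0.002, 0], [0, 0, 0], [0, 0, 0], [0, 0, 0], [0, 0, 0], [0, 0, 0]]' --twist '[[0, 0, 0], [0, 0, 0], [0, 0, 0], [0, 0, 0], [0, 0, 0], [0, 0, 0]]' --claw 0

```text
time_s: 12.97
ee_pos: [0.4535, -0.2053, 0.1369]
tool_rot: [-0.574, -3.085, -0.005]
contact_force: [-1.1, -0.4, -0.6]
grip_width: 0.0107
```

drive_tool --slide '[[0.003, 0.004, 0.001], [0.003, 0.004, 0.001], [0.003, 0.003, 0.001]]' --twist '[[0, 0, 3], [0, 0, 3], [0, 0, 2]]'

```text
time_s: 13.22
ee_pos: [0.4513, -0.1972, 0.137]
tool_rot: [0.802, 3.034, -0.014]
contact_force: [-1.6, -2.8, 1.1]
grip_width: 0.0105
```

Run:
```python
from h import *
plan([.449,-.197,.1345],180)
print(observe()["torque"])
```

```text
pos [ 0.4513 -0.1972  0.137 ] yaw 150.4 tilt [ 0.001 -0.009 -1.   ] q [-0.54 -0.04 -0.18  1.43 -0.01 -1.6 ] F [-1.6 -2.8  1.1] w 0.0105 t 13.2167
slide total [ 0.0021 -0.0009  0.0025] per row [ 0.0021 -0.0009  0.0025]
twist [ -0.51   0.18 -29.6 ] per row [ -0.51   0.18 -29.6 ]
[-0.7045936   0.32743325 -0.00847402]
```

Straight again; now the last notch.

drive_tool --slide '[[0.007, 0.005, 0.004], [0.006, 0.006, 0.004], [0.006, 0.007, 0.004], [0.005, 0.008, 0.004]]' --twist '[[-0.5, 0.2, -5], [-0.5, 0.5, -5], [-0.5, 0.5, -5], [-0.5, 0.5, -5]]'

```text
time_s: 13.55
ee_pos: [0.45, -0.1896, 0.1376]
tool_rot: [0.263, 3.115, -0.044]
contact_force: [-2.0, -14.1, 11.7]
grip_width: 0.0104
```

Run:
```python
from h import *
plan([.449,-.197,.1345],180)
print(observe()["torque"])
im=get_image("wrist")
cv2.imwrite("pics/w19.png",cv2.resize(im[150:350,150:430,::-1],None,fx=2.5,fy=2.5,interpolation=cv2.INTER_CUBIC))
```

```text
pos [ 0.45   -0.1896  0.1376] yaw 170.35 tilt [ 0.013 -0.03  -0.999] q [-0.52 -0.08 -0.21  1.41 -0.02 -1.93] F [ -2.  -14.1  11.7] w 0.0104 t 13.55
slide total [-0.0002 -0.0073  0.0033] per row [-0.0002 -0.0073  0.0033]
twist [-1.62  0.9  -9.66] per row [-1.62  0.9  -9.66]
[-3.38422024  0.43497562 -0.16726014]
```

View pics/w19.png

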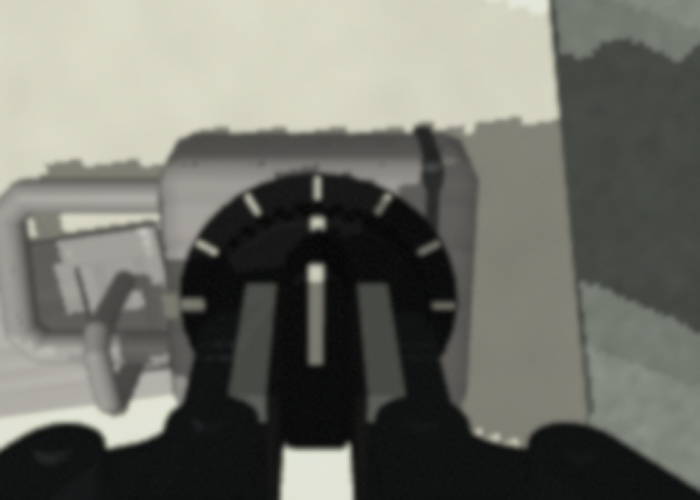

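The nib is at left (193,305) and the pointer at the top tick (318,188), which is 90° clockwise: the third notch. Release and verify.

drive_tool --slide '[[0, 0, 0], [0, 0, 0], [0, 0, -0.01], [0, 0, -0.03], [0, 0, -0.03], [0, 0, 0]]' --twist '[[0, 0, 0], [0, 0, 0], [0, 0, 0], [-1.5, 1, 0], [0, 0, 0], [0, 0, 0]]' --claw 1

```text
time_s: 14.1
ee_pos: [0.4487, -0.1868, 0.2111]
tool_rot: [-0.26, -3.131, -0.004]
contact_force: [1.5, -0.6, 0.9]
grip_width: 0.0817
```

Run:
```python
from h import *
plan([.448,-.197,.135],90,1)
c=get_calibration("wrist"); im=get_image("wrist"); np.save("c20.npy",c,allow_pickle=True)
im=im[130:330,160:400,::-1]; cv2.imwrite("pics/w20c.png",cv2.resize(im,None,fx=3,fy=3,interpolation=cv2.INTER_CUBIC))
```

```text
pos [ 0.4487 -0.1868  0.2111] yaw 170.52 tilt [ 0.     0.002 -1.   ] q [-0.53 -0.06 -0.04  1.58  0.   -1.94] F [ 1.5 -0.6  0.9] w 0.0817 t 14.1
slide total [-0.0011 -0.0103  0.0761] per row [-0.0011 -0.0103  0.0761]
twist [ 0.1  -0.11 80.52] per row [ 0.1  -0.11 80.52]
```

View pics/w20c.png

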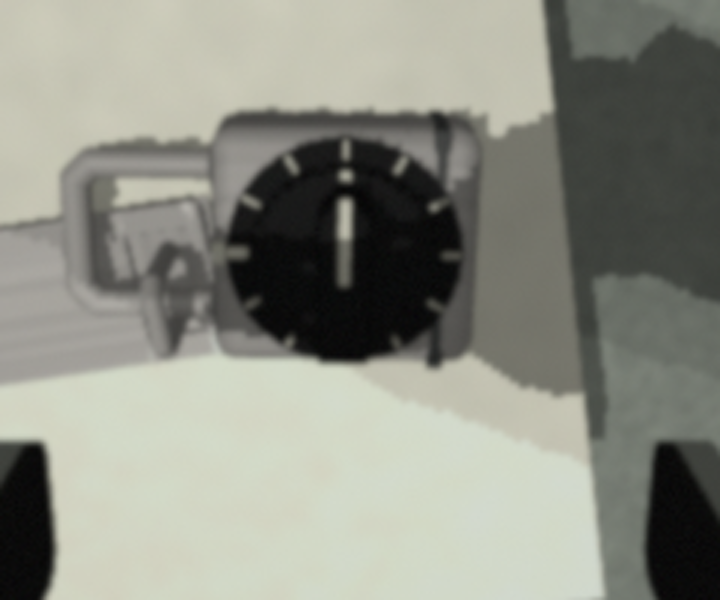

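Confirmed: pointer at the 90° tick, shackle still shut. Next, locate the lock and grip the case.

Run:
```python
from h import *
c=np.load("c20.npy",allow_pickle=True).item()
f=lambda u,v:(160+u/3-.3,130+v/3-.3)
d=lambda a,b:np.degrees(np.arctan2(*(b-a)[1::-1])).round(1)
e=[ray(c,f(*p),.131)[:2] for p in [(226,250),(464,250),(346,137),(346,361)]]
print("ctr",np.mean(e,0))
n=ray(c,f(237,253),.131);t=ray(c,f(452,256),.131);print("nib mid",(n+t)/2,"yaw",d(t,n))
a=ray(c,f(345,198),.146);b=ray(c,f(344,288),.146);print("pointer",d(b,a))
print("staple top", ray(c,f(170,260),.131))
yaw=d(t,n)
plan([*np.mean(e,0),.18],90+yaw,13)
```

```text
ctr [ 0.44984595 -0.19136076]
nib mid [ 0.45016713 -0.19069496  0.131     ] yaw -10.3
pointer -100.2
staple top [ 0.48771103 -0.19568356  0.131     ]
pos [ 0.4482 -0.1866  0.2088] yaw 170.52 tilt [-0.002  0.004 -1.   ] q [-0.53 -0.06 -0.05  1.58  0.   -1.94] F [-1.2  1.  -0.8] w 0.0854 t 14.15
slide total [-0.0025 -0.0045  0.0288] per row [-0.0002 -0.0003  0.0022]
twist [ 2.000e-02 -2.600e-01  9.082e+01] per row [ 0.   -0.02  6.99]
```

drive_tool --slide '[[0, 0, 0], [0, 0, 0], [0, 0, 0], [0, 0, 0], [0, 0, 0], [0, 0, 0], [0, 0, 0], [0, 0, 0], [0, 0, 0], [0, 0, 0]]' --twist '[[0, 0, 7], [0, 0, 7], [0, 0, 7], [0, 0, 7], [0, 0, 7], [0, 0, 7], [0, 0, 7], [0, 0, 7], [0, 0, 7], [0, 0, 7]]' --claw 1

```text
time_s: 14.98
ee_pos: [0.447, -0.181, 0.2027]
tool_rot: [-2.034, -2.373, -0.009]
contact_force: [-0.3, -0.1, -0.2]
grip_width: 0.0854
```

drive_tool --slide '[[0, 0, 0], [0, 0, 0], [0, 0, 0], [0, 0, 0]]' --twist '[[0, 0, 6], [0, 0, 6], [0, 0, 5], [0, 0, 0]]'

```text
time_s: 15.32
ee_pos: [0.4458, -0.1783, 0.1989]
tool_rot: [-2.374, -2.02, -0.005]
contact_force: [-0.7, 0.3, -0.1]
grip_width: 0.0852
```

Run:
```python
from h import *
plan([.449,-.191,.16],79.7)
```

```text
pos [ 0.4458 -0.1783  0.1989] yaw 80.79 tilt [-0.014  0.021 -1.   ] q [-0.53 -0.05 -0.06  1.58  0.01 -0.37] F [-0.7  0.3 -0.1] w 0.0852 t 15.3167
slide total [-0.0127  0.0059  0.0386] per row [-0.0127  0.0059  0.0386]
twist [-0.98 -1.03  1.1 ] per row [-0.98 -1.03  1.1 ]
```

drive_tool --slide '[[-0.008, 0.004, 0.01], [-0.005, 0.002, 0.015], [0, 0, 0.013], [0, 0, 0]]' --twist '[[-1, -1, 1], [0, 0, 0], [0, 0, 0], [0, 0, 0]]'

```text
time_s: 15.65
ee_pos: [0.4496, -0.1908, 0.1581]
tool_rot: [-2.399, -2.026, -0.003]
contact_force: [-0.8, 0.6, -0.4]
grip_width: 0.0854
```

Run:
```python
from h import *
plan([.449,-.191,.103],79.7)
c=get_calibration("wrist"); im=get_image("wrist"); np.save("c21.npy",c,allow_pickle=True)
cv2.imwrite("pics/w21.png",im[:,:,::-1])
```

```text
pos [ 0.4496 -0.1908  0.1581] yaw 80.36 tilt [ 0.001  0.002 -1.   ] q [-0.54 -0.05 -0.15  1.48  0.   -0.37] F [-0.8  0.6 -0.4] w 0.0854 t 15.65
slide total [-0.0004 -0.0006  0.0551] per row [-0.0004 -0.0006  0.0551]
twist [ 0.02 -0.12  0.66] per row [ 0.02 -0.12  0.66]
```

View pics/w21.png

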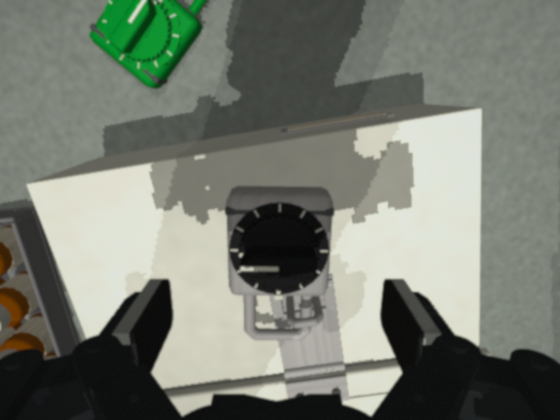

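The case, at (279,240), is centred between the open fingers. Descend.

drive_tool --slide '[[0, 0, 0.015], [0, 0, 0.015], [0, 0, 0.012], [0, 0, 0.006], [0, 0, 0]]' --twist '[[0, 0, 0.5], [0, 0, 0], [0, 0, 0], [0, 0, 0], [0, 0, 0]]'

```text
time_s: 16.12
ee_pos: [0.4518, -0.1909, 0.1127]
tool_rot: [2.401, 2.021, 0.007]
contact_force: [0.5, -0.3, 0.4]
grip_width: 0.0855
```

Run:
```python
from h import *
plan([.449,-.191,.102],79.7)
```

```text
pos [ 0.4518 -0.1909  0.1127] yaw 80.19 tilt [ 0.006  0.    -1.   ] q [-0.54 -0.04 -0.23  1.38  0.   -0.37] F [ 0.5 -0.3  0.4] w 0.0855 t 16.1167
slide total [-0.0005 -0.0028  0.0106] per row [-0.0005 -0.0028  0.0106]
twist [ 0.33 -0.06  0.49] per row [ 0.33 -0.06  0.49]
```

drive_tool --slide '[[0, -0.003, 0.006], [0, 0, 0.004], [0, 0, 0]]' --twist '[[0, 0, 0.5], [0, 0, 0], [0, 0, 0]]'

```text
time_s: 16.37
ee_pos: [0.4494, -0.1907, 0.1033]
tool_rot: [2.408, 2.009, 0.008]
contact_force: [-0.8, 0.2, 0.5]
grip_width: 0.0856
```

Run:
```python
from h import *
plan([.449,-.191,.102],79.7)
```

```text
pos [ 0.4494 -0.1907  0.1033] yaw 79.69 tilt [ 0.007 -0.001 -1.   ] q [-0.54 -0.05 -0.25  1.36  0.   -0.36] F [-0.8  0.2  0.5] w 0.0856 t 16.3667
slide total [-0.0004 -0.0003  0.0013] per row [-0.0004 -0.0003  0.0013]
twist [ 0.42 -0.03 -0.01] per row [ 0.42 -0.03 -0.01]
```

drive_tool --slide '[[0, 0, 0], [0, 0, 0], [0, 0, 0], [0, 0, 0], [0, 0, 0], [0, 0, 0], [0, 0, 0]]' --twist '[[0, 0, 0], [0, 0, 0], [0, 0, 0], [0, 0, 0], [0, 0, 0], [0, 0, 0], [0, 0, 0]]' --claw 0 --grip_force 60

```text
time_s: 16.95
ee_pos: [0.4497, -0.1903, 0.1048]
tool_rot: [2.407, 2.01, 0.01]
contact_force: [-1.4, 0.8, -0.9]
grip_width: 0.0543
```

Run:
```python
from h import *
plan([.449,-.191,.102],90)
c=get_calibration("wrist"); im=get_image("wrist")
cv2.imwrite("pics/w22.png",im[:,:,::-1])
```

```text
pos [ 0.4497 -0.1903  0.1048] yaw 79.72 tilt [ 0.009 -0.    -1.   ] q [-0.54 -0.05 -0.25  1.36  0.   -0.36] F [-1.4  0.8 -0.9] w 0.0543 t 16.95
slide total [-0.0008 -0.0006  0.0028] per row [-0.0008 -0.0006  0.0028]
twist [  0.5   -0.03 -10.28] per row [  0.5   -0.03 -10.28]
```

View pics/w22.png

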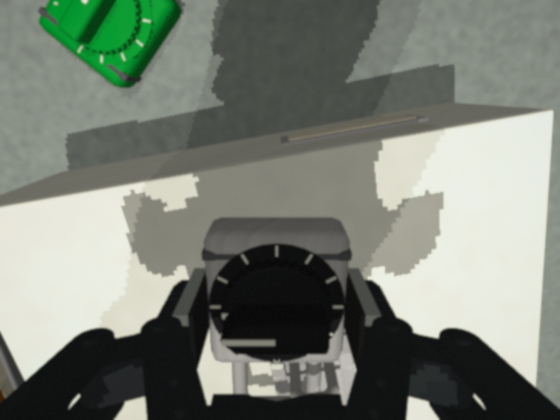

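drive_tool --slide '[[-0.002, 0, 0], [-0.002, 0, 0], [-0.002, 0, 0]]' --twist '[[0.5, 0, -3.4], [0, 0, -3.4], [0, 0, -3.4]]'

```text
time_s: 17.25
ee_pos: [0.4497, -0.1965, 0.1051]
tool_rot: [2.215, 2.227, 0.002]
contact_force: [2.4, -3.2, -3.4]
grip_width: 0.0544
```

Run:
```python
from h import *
plan([.449,-.197,.104],89.5)
```

```text
pos [ 0.4497 -0.1965  0.1051] yaw 90.31 tilt [ 0.001  0.001 -1.   ] q [-0.55 -0.03 -0.23  1.37  0.   -0.55] F [ 2.4 -3.2 -3.4] w 0.0544 t 17.25
slide total [-0.0005 -0.0007  0.0011] per row [-0.0005 -0.0007  0.0011]
twist [ 0.08 -0.03  0.81] per row [ 0.08 -0.03  0.81]
```

drive_tool --slide '[[0, -0.004, 0.001], [0, -0.005, 0], [0, -0.005, 0], [0, -0.005, 0]]' --twist '[[0, 0, 0.5], [0, 0, 0], [0, 0, 0], [0, 0, 0]]'

```text
time_s: 17.58
ee_pos: [0.4334, -0.1971, 0.1049]
tool_rot: [2.223, 2.21, 0.011]
contact_force: [4.0, -0.6, -2.5]
grip_width: 0.0547
```

Run:
```python
from h import *
plan([.416,-.197,.104],89.5)
```

```text
pos [ 0.4334 -0.1971  0.1049] yaw 89.64 tilt [ 0.01  0.   -1.  ] q [-0.57 -0.08 -0.28  1.36  0.01 -0.57] F [ 4.  -0.6 -2.5] w 0.0547 t 17.5833
slide total [-0.     -0.0174  0.0007] per row [-0.     -0.0174  0.0007]
twist [ 0.57 -0.01  0.14] per row [ 0.57 -0.01  0.14]
```

Force is low (4 N), consistent with the shackle sliding. Continue.

drive_tool --slide '[[0, -0.005, 0], [0, -0.005, 0], [0, -0.005, 0], [0, -0.005, 0], [0, -0.004, 0]]' --twist '[[0.5, 0, 0], [0, 0, 0], [0, 0, 0], [0, 0, 0], [0, 0, 0]]'

```text
time_s: 18.0
ee_pos: [0.4166, -0.1969, 0.1057]
tool_rot: [2.217, 2.203, 0.029]
contact_force: [18.4, -0.2, -11.9]
grip_width: 0.0545
```

Run:
```python
from h import *
plan([.416,-.197,.104],89.5)
c=get_calibration("wrist"); im=get_image("wrist")
cv2.imwrite("pics/w23.png",im[:,:,::-1])
im=get_image("top"); cv2.imwrite("pics/t23.png",cv2.resize(im[180:290,300:420,::-1],None,fx=5,fy=5,interpolation=cv2.INTER_CUBIC))
```

```text
pos [ 0.4166 -0.1969  0.1057] yaw 89.63 tilt [ 0.025  0.001 -1.   ] q [-0.6  -0.13 -0.33  1.36  0.02 -0.59] F [ 18.4  -0.2 -11.9] w 0.0545 t 18.0
slide total [-0.0001 -0.0007  0.0017] per row [-0.0001 -0.0007  0.0017]
twist [ 1.42 -0.09  0.13] per row [ 1.42 -0.09  0.13]
```

View pics/t23.png

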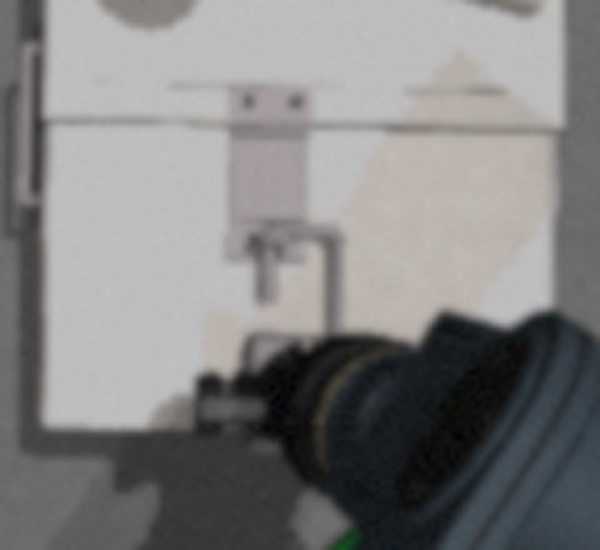

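View pics/w23.png

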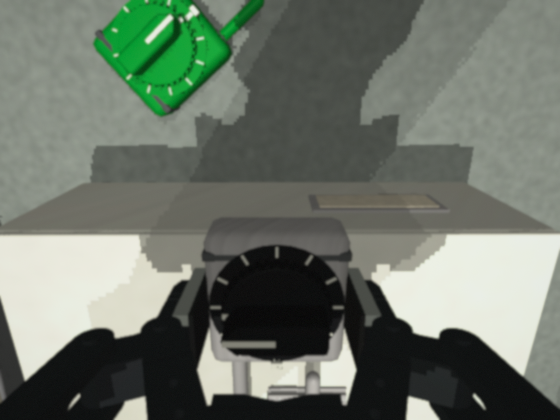

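Shackle is fully out: the short leg's free tip is at crop (262,300), with a gap to the case at (270,335), and the force rose to 18 N at the stop. Next I'll lift about 4 mm to clear the strap and push 39 mm back.

drive_tool --slide '[[0, 0.004, -0.003], [0, 0.006, -0.001], [0, 0.006, 0], [0, 0.006, 0], [0, 0.004, 0]]' --twist '[[1.4, 0, 0], [0, 0, 0], [0, 0, 0], [0, 0, 0], [0, 0, 0]]'

```text
time_s: 18.52
ee_pos: [0.4358, -0.196, 0.1054]
tool_rot: [-2.222, -2.202, 0.015]
contact_force: [-4.6, -0.7, 4.7]
grip_width: 0.0544
```

Run:
```python
from h import *
plan([.4556,-.197,.110],89.7)
```

```text
pos [ 0.4358 -0.196   0.1054] yaw 89.49 tilt [-0.016  0.003 -1.   ] q [-0.56 -0.05 -0.25  1.39 -0.01 -0.55] F [-4.6 -0.7  4.7] w 0.0544 t 18.5167
slide total [-0.0008  0.0197 -0.0049] per row [-0.0008  0.0197 -0.0049]
twist [-0.93 -0.16 -0.21] per row [-0.93 -0.16 -0.21]
```

drive_tool --slide '[[0, 0, -0.004], [0, 0, -0.003], [-0.001, 0.005, -0.001], [0, 0.005, 0]]' --twist '[[-1, 0, 0], [0, 0, 0], [0, 0, 0], [0, 0, 0]]'

```text
time_s: 18.85
ee_pos: [0.4448, -0.1967, 0.1127]
tool_rot: [-2.229, -2.208, -0.004]
contact_force: [-0.1, -0.5, -4.2]
grip_width: 0.0546
```

Run:
```python
from h import *
plan([.4556,-.197,.110],89.7)
im=get_image("top"); cv2.imwrite("pics/t24.png",cv2.resize(im[180:290,300:420,::-1],None,fx=5,fy=5,interpolation=cv2.INTER_CUBIC))
```

```text
pos [ 0.4448 -0.1967  0.1127] yaw 89.45 tilt [-0.001  0.004 -1.   ] q [-0.56 -0.04 -0.23  1.39  0.   -0.55] F [-0.1 -0.5 -4.2] w 0.0546 t 18.85
slide total [-0.0002  0.0108  0.0027] per row [-0.0002  0.0108  0.0027]
twist [-0.05 -0.26 -0.25] per row [-0.05 -0.26 -0.25]
```

View pics/t24.png

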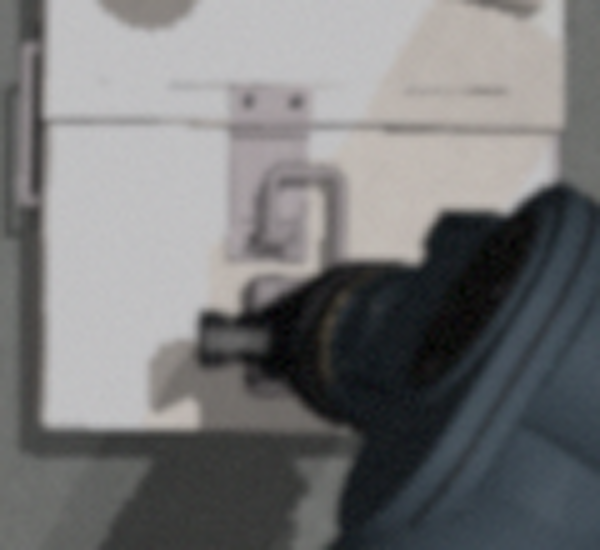

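Shackle is still out, and the lock is borne by the gripper. Another 11 mm.

drive_tool --slide '[[0, 0.004, 0.001], [0, 0.004, 0], [0, 0.003, 0], [0, 0, 0]]' --twist '[[0, 0, 0], [0, 0, 0], [0, 0, 0], [0, 0, 0]]'

```text
time_s: 19.23
ee_pos: [0.4587, -0.1962, 0.1115]
tool_rot: [-2.228, -2.21, -0.008]
contact_force: [-0.1, 0.1, -3.7]
grip_width: 0.0543
```

Run:
```python
from h import *
plan([.4556,-.197,.112],89.7)
im=get_image("top"); cv2.imwrite("pics/t25.png",cv2.resize(im[200:270,320:390,::-1],None,fx=8,fy=8,interpolation=cv2.INTER_CUBIC))
im=get_image("scene"); cv2.imwrite("pics/s25.png",cv2.resize(im[160:220,200:300,::-1],None,fx=7,fy=7,interpolation=cv2.INTER_CUBIC))
```

```text
pos [ 0.4587 -0.1962  0.1115] yaw 89.53 tilt [ 0.001  0.006 -1.   ] q [-0.54 -0.01 -0.2   1.38  0.01 -0.53] F [-0.1  0.1 -3.7] w 0.0543 t 19.2333
slide total [-0.0008 -0.0031 -0.0005] per row [-0.0008 -0.0031 -0.0005]
twist [ 0.06 -0.33 -0.17] per row [ 0.06 -0.33 -0.17]
```

View pics/t25.png

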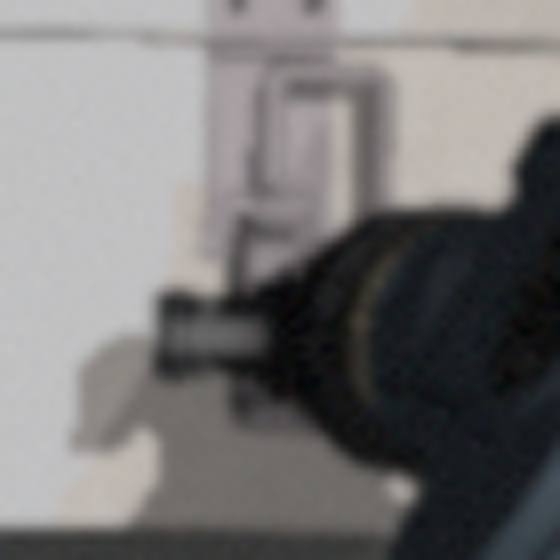

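View pics/s25.png

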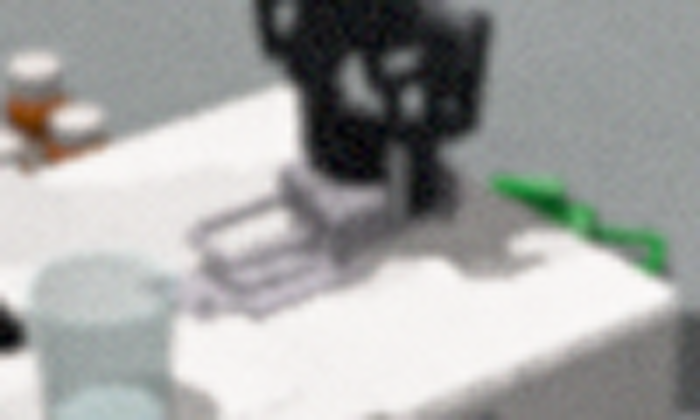

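TCP overshot 3 mm; I'll back off and lift slowly.

drive_tool --slide '[[0, -0.003, 0], [0, 0, 0], [0, 0, -0.004], [0, 0, -0.004]]' --twist '[[0, 0, 0], [0, 0, 0], [0, 0, 0], [0, 0, 0]]'

```text
time_s: 19.67
ee_pos: [0.4533, -0.1955, 0.1185]
tool_rot: [-2.225, -2.207, -0.005]
contact_force: [0.1, -0.1, -4.4]
grip_width: 0.0544
```

Run:
```python
from h import *
plan([.4556,-.197,.15],89.7)
```

```text
pos [ 0.4533 -0.1955  0.1185] yaw 89.52 tilt [-0.003  0.007 -1.   ] q [-0.55 -0.02 -0.2   1.4   0.   -0.54] F [ 0.1 -0.1 -4.4] w 0.0544 t 19.6667
slide total [-0.0013  0.0022 -0.0315] per row [-0.0013  0.0022 -0.0315]
twist [-0.17 -0.43 -0.18] per row [-0.17 -0.43 -0.18]
```

drive_tool --slide '[[-0.001, 0.003, -0.003], [0, 0.001, -0.004], [0, 0.001, -0.005], [0, 0.001, -0.005]]' --twist '[[0, 0, 0], [0, 0, 0], [0, 0, 0], [0, 0, 0]]'

```text
time_s: 20.0
ee_pos: [0.4597, -0.1969, 0.1377]
tool_rot: [-2.227, -2.207, -0.005]
contact_force: [-0.3, 0.3, -4.0]
grip_width: 0.0543
```

Run:
```python
from h import *
plan([.4556,-.197,.15],89.7)
```

```text
pos [ 0.4597 -0.1969  0.1377] yaw 89.49 tilt [-0.002  0.007 -1.   ] q [-0.54 -0.01 -0.15  1.44  0.   -0.53] F [-0.3  0.3 -4. ] w 0.0543 t 20.0
slide total [-0.     -0.0042 -0.0123] per row [-0.     -0.0042 -0.0123]
twist [-0.13 -0.41 -0.21] per row [-0.13 -0.41 -0.21]
```

The case underside is already above the staple top and there are no contact forces. Lift high.

drive_tool --slide '[[0, -0.003, -0.008], [0, -0.001, -0.012], [0, 0, -0.016], [0, 0, -0.02], [0, 0, -0.02], [0, 0, -0.02], [0, 0, -0.012], [0, 0, -0.004], [0, 0, 0], [0, 0, 0]]' --twist '[[0, 0, 0], [0, 0, 0], [0, 0, 0], [0, 0, 0], [0, 0, 0], [0, 0, 0], [0, 0, 0], [0, 0, 0], [0, 0, 0], [0, 0, 0]]'

```text
time_s: 20.83
ee_pos: [0.4557, -0.1982, 0.2654]
tool_rot: [2.23, 2.21, 0.008]
contact_force: [0.4, 1.4, -3.9]
grip_width: 0.0543
```

Run:
```python
from h import *
plan([.4556,-.197,.25],89.7)
im=get_image("wrist"); cv2.imwrite("pics/w26.png",im[:,:,::-1])
im=get_image("scene"); cv2.imwrite("pics/s26.png",im[:,:,::-1])
im=get_image("top"); cv2.imwrite("pics/t26.png",im[:,:,::-1])
```

```text
pos [ 0.4557 -0.1982  0.2654] yaw 89.49 tilt [ 0.005  0.002 -1.   ] q [-0.55 -0.02  0.1   1.69  0.   -0.54] F [ 0.4  1.4 -3.9] w 0.0543 t 20.8333
slide total [ 0.0012 -0.0001  0.0154] per row [ 0.0012 -0.0001  0.0154]
twist [ 0.28 -0.14 -0.21] per row [ 0.28 -0.14 -0.21]
```

View pics/s26.png

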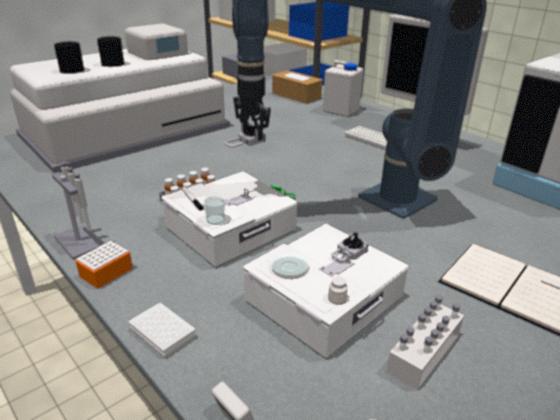

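View pics/t26.png

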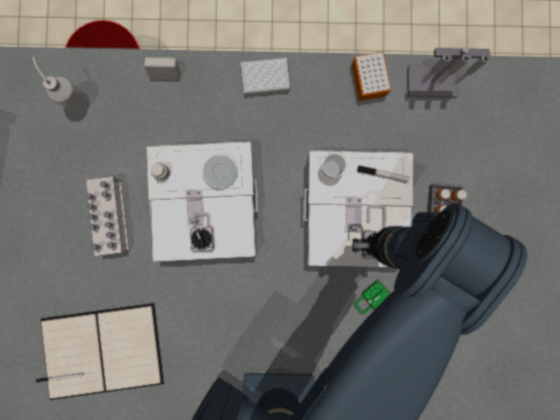

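View pics/w26.png

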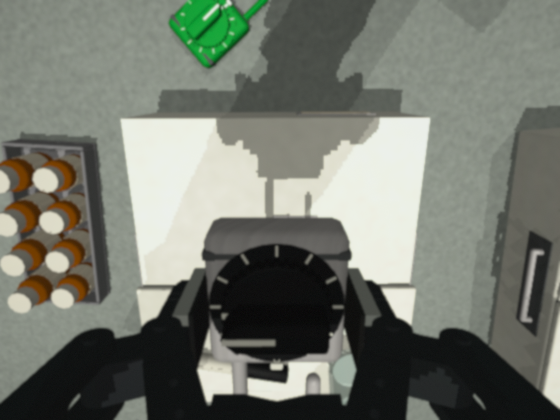

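The lock hangs level in the gripper about 16 cm above the ledge, with the free short-leg tip visible at (313,380). Bystanders and the left lock are where they were. Let it settle, then hand in.

drive_tool --slide '[[0, 0, 0], [0, 0, 0], [0, 0, 0], [0, 0, 0], [0, 0, 0], [0, 0, 0]]' --twist '[[0, 0, 0], [0, 0, 0], [0, 0, 0], [0, 0, 0], [0, 0, 0], [0, 0, 0]]'

```text
time_s: 21.48
ee_pos: [0.4531, -0.1965, 0.2588]
tool_rot: [-2.224, -2.204, -0.004]
contact_force: [0.2, -0.2, -4.3]
grip_width: 0.0545
```

Run:
```python
from h import *
s=observe(); print(s["ee_pos"],s["qd"].round(3),s["grip_width"],s["contact_force"])
print(hand_in())
```

```text
[ 0.45305626 -0.19654447  0.25878038] [ 0.     0.002 -0.008 -0.001  0.001 -0.001] 0.05448330275671645 [ 0.22659108 -0.20331799 -4.29282897]
the job is handed in; nothing more can be done
None
```

I unlocked the right box's padlock (the box beside the reagent tray), took it off the hasp and handed the job in with it held up. The clock read 21.5 s.

- **Dial:** I turned it from the 7th to the 3rd notch clockwise of the nib, needing several tries. The case kept swinging with the dial until I pressed down and pushed it against the staple. During one of these tries the downward force reached about 48 N, through the fingers. A close image after I let go showed the pointer on the 90° mark with the shackle shut.
- **Shackle:** I drew it out until the force rose to 18 N at the stop, and the overhead image showed it open. I then lifted about 4 mm to clear the strap, pushed back and lifted off without touching the staple.
- **Final state:** The lock is gripped at 54 mm on the gauge, which reads about 1–2 mm low. It is level and at rest, with only its own weight (about 4 N) on the tool. Its underside is about 0.25 m above the bench, roughly 15 cm above the ledge. The last wrist picture shows the shackle still open.
- **Bystanders:** In the last overhead and scene pictures the left lock and the other items look unmoved. I judged this by eye and did not measure it. The arm hid part of the tray in the overhead view, but the wrist picture shows it standing with all eight bottles.

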